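# Fit the test shaft and pulse wheel to a sender test console

## Robot

A 6-joint arm with a two-finger parallel gripper is mounted at the origin on the work surface. World frame = base frame: x ahead of the robot, y to its left, z up, the work surface at z = 0. Lengths are in m, angles in rad, forces in N, time in s.
With the tool pointing down it reaches from about 0.3 to 0.775 m from the base axis. Payload 14.6 kg.
Tool frame: the origin (TCP) lies at the very end of the fingers, on their centre line; the grasp point (between the pads) lies 19 mm behind it; z points along the fingers, x is the direction in which the jaws open and shut, and the axes are right-handed (so a half turn about z gives the same grasp; the last joint's range is limited). The gripper opens to 94 mm and grips with 3 to 60 N. Pads are 16 mm wide; open, the fingers measure 119 mm over their backs; the gripper's body (75 mm by 177 mm) begins 78 mm behind the grasp point.
Start: joints at [1.04, 0.3, 1.521, -0, 1.321, -0.067], TCP at [0.246, 0.492, 0.205] pointing down, gripper open.
Joint ranges: [-3.03, 3.03], [-0.79, 2.21], [0.23, 2.52], [-1.04, 4.18], [0, 3.07], [-2.55, 2.55]. Speed limits (rad/s): [2.22, 2.22, 2.57, 3.14, 3.14, 3.14].

## Interface

Orientations are given as [roll, pitch, yaw] about the fixed x, y, z axes, in that order (R = Rz(yaw) Ry(pitch) Rx(roll)).
In Python, from cell import monitor, camera, camera_model, ticket gives the robot as it stands.
- The arm moves only by the shell command python3 -m handwheel 'ROWS' [OPENING] [FORCE]. ROWS is text: rows parted by semicolons, each of 4 numbers parted by spaces: the shift along the tool's x, y, z in m, then the turn about the tool's z in degrees. In form: x y z roll; .... A call has 1 to 5 rows; each row is the pose to reach, as a shift and turn from the pose commanded when the call began, along the tool's axes at that moment; what a row does not reach only later rows make up. A row lasts 1/12 s, in which the tool goes at most 41.7 mm and 7.16 degrees, less where a joint would pass 70% of its speed; a pose out of reach is approached as far as the arm can. A call with a gripper value outside its range is refused whole. OPENING is the opening, from 0 (shut) to 1 (fully open), set as the call begins (- or left out, the last holds). The fingers move at their own pace and stop on an object; FORCE is the grip in N (left out, the last holds). Time passes only in rows, so rows that repeat a pose let the fingers close. It gives the time, the measured TCP pose, the force and the opening at its end, in the units of the state.
- monitor.observe(): the state, without advancing time (a new reading comes with each control period).
- camera(name): name is "side" or "top"; returns the picture (420x560x3 uint8, red, green, blue); there is no depth.
- camera_model(name): a dict with "fx", "fy", "cx", "cy" (pixels), "R" (3x3) and "t" (3): a world point X has camera coordinates R X + t. Camera axes: x right, y down, z forward; pixel columns grow to the right and rows downward; lengths in m; the calibration is good to about 2 mm. A picture is of the moment at which its call begins. camera_model takes no time and is no camera call.
- ticket.finish_job(): hands the job in, once; it reports no verdict.
The state is a dict: "time_s": time; "joint_positions": joint angles; "joint_velocities": joint speeds; "joint_torque": joint torques, N m; "position": TCP position; "eef_rot": TCP orientation; "force": force on the tool from outside, world axes, zero at the start; "wrist_torque": the same for the moment, N m; "gripper_width": opening from 0.0 (shut) to 1.0 (fully open).
Only numpy, scipy, OpenCV 4.12 (cv2) and the standard library are available. Lean on these libraries where they do the work, as an engineer would, in place of code of your own. Each camera call takes 0.05 s, during which the arm holds its last target.

## Task

Set the console up for testing the sender: take the steel test shaft out of its stand and guide it down through both bearing blocks of the sloping bracket until its collar rests on the upper block, lowering it all the way rather than letting it drop. Then push the pulse wheel, toothed disc first, onto the upper end of the shaft until it has clicked past the sprung ball and sits flat on the collar. Do not knock the sender, and leave everything else on the bench where it is.

Things in the scene. Friction and masses are not known exactly. Their poses are not given: they have to be found in the camera images.
- shaft: Bright steel test shaft, 166 mm long, 0.25 kg; starts upright, leaning up to 3 degrees, in a hole of the blue stand, its end 10 mm above the bench. Origin at the centre of its lower end, z up along it. 16 mm diameter up to z = 95 mm (the first 8 mm tapered from 9 mm); collar of 26 mm diameter from 95 to 103 mm; then the stub.
- shaft_stub (a point): Point on the shaft's axis at z = 130 mm of the shaft, where to grip it: the middle of its upper stub, 14 mm in diameter from z = 103 to 158 mm, tapering to 8 mm at the upper end, z = 166 mm. Brass sprung ball in the stub at z = 151 mm, on the shaft's +x side.
- ball (a joint): Sprung ball in the shaft's stub: 0 = out (2.8 mm proud of the stub); grows in metres as it is pressed in, 4 mm at most; spring 4.8 N plus 1.2 N per mm. The wheel must be pushed over it (some 4 to 8 N along the shaft; it then stays pressed in about 1 mm). With the wheel fully home the ball springs back out just above the hub, to 0: the click.
- wheel: Pulse wheel, 0.18 kg: toothed steel disc 64 mm in diameter, 8 mm thick, with a plain aluminium hub 30 mm in diameter on it, 34 mm tall (42 mm in all); through bore of 15.5 mm. Stands on the bench disc down, hub up. Origin at the centre of the disc's underside, z along the bore towards the hub's end. Round: its yaw does not matter.
- bracket: Bearing bracket fixed on the console's sloping face; origin in that face, on the common axis of its two bearing bores. z: the bore axis, leaning 30 degrees from vertical with its top towards the console's front (-x of the console); y: level, to the console's left; x: to the back and 30 degrees upward. An upright plate stands behind at x = 40 to 50 mm, 66 mm wide, up to z = 132 mm.
- upper_bore (a point): Centre of the upper bearing block's bore in its top face: bracket (0, 0, 98 mm). Aluminium block, z = 80 to 98 mm, x = -24 to 42 mm, 50 mm wide; plain through bore of 17.6 mm. The shaft's collar comes to rest here, its lower end then at bracket z = 3 mm.
- lower_bore (a point): Centre of the lower bearing block's bore in its top face: bracket (0, 0, 38 mm). Block like the upper one, z = 22 to 38 mm, same bore. Below it a drive coupling cup of 21 mm bore stands on the sloping face.
- sender: Speed sender fixed through the bracket's plate. Origin at the centre of its nose, 18 mm in diameter, at bracket x = 37, y = 0, z = 110 mm, facing the bore axis: with the wheel home its teeth stand 5 mm from the nose. The body runs 70 mm back along bracket +x. Must not be knocked.
- console: Grey sloping-front test console, fixed during the run but standing elsewhere each time: wedge 150 mm deep (x) by 130 mm wide (y), 25 mm high at the front (-x), 112 mm at the back. Origin at the centre of its underside.
- stand: Blue block, fixed during the run but standing elsewhere each time, 60 mm (x) by 170 mm (y) by 70 mm high, with three holes of 18.5 mm diameter and 60 mm depth on its y axis at y = -55, 0 and 55 mm. Origin at the centre of its underside. The shaft, the screwdriver and the nut driver stand in the holes, in any order.
- screwdriver: Short screwdriver standing in the stand, leave it there. Orange handle 26 mm in diameter and 85 mm long above the stand; origin at the handle's lower end, on the stand's top.
- nut_driver: Nut driver standing in the stand, leave it there. Yellow handle 26 mm in diameter and 85 mm long above the stand; origin at the handle's lower end, on the stand's top.
- lamp: Green glass indicator lamp standing beside the pulse wheel, 38 mm in diameter at its foot, 59 mm tall. Origin at the centre of its underside. Leave it alone.
- flange: Steel sender flange lying beside the pulse wheel, 68 mm in diameter, 9 mm thick, its neck 38 mm in diameter up to 26 mm height. Origin at the centre of its underside. Leave it alone.
- socket_wrench: Chrome socket wrench lying on the bench, 197 mm long along its own x from -95 to 102 mm, 20 mm high, its head with socket 50 mm high at x = 85 mm. Leave it alone.
- card_stand: Slotted aluminium stand with three silver smart cards, fixed; 70 by 110 mm, 70 mm tall with the cards. Origin at the centre of its underside.
- paper_roll: Roll of printer paper standing on end, 52 mm in diameter, 57 mm tall. Leave it alone.

How it is judged:
By the outcome, as a careful person would: the job done as asked, in the order asked, and still so for the second after the job is handed in, with the robot touching nothing.
It also fails if it takes over 69 s, if anything falls off the work surface, if the arm or the gripper's body presses on something with over 40 N, if the wrist force passes 120 N, or if a joint passes its speed limit or range.

## Working session

There is one attempt and no reset: what is moved stays moved. The work goes in short steps, Python scripts to look and compute and a shell command to move; the robot and the scene stay as the last step left them, time stands still between calls to the robot, and variables do not carry over. Pictures are saved under pics/ and viewed, and the job is handed in when it is done.

```bash
ls; mkdir -p pics; python3 - <<'E'
from cell import monitor, camera, camera_model, ticket
import cv2
for n in("side","top"):
    im=camera(n); cv2.imwrite(f"pics/{n}0.png",im[:,:,::-1]); m=camera_model(n); print(n,m)
print(monitor.observe())
E
```

```text
pics
side {'fx': 441.34492586609184, 'fy': 441.34492586609184, 'cx': 279.63785460461503, 'cy': 206.790182576076, 'R': array([[ 0.83458796, -0.55087167, -0.00182598],
       [-0.41335773, -0.62405203, -0.6630946 ],
       [ 0.36414052,  0.55416555, -0.74853338]]), 't': array([-0.44649512,  0.2779359 ,  1.01445239])}
top {'fx': 400.02332005896807, 'fy': 400.02332005896807, 'cx': 277.74351848104317, 'cy': 208.69251260726628, 'R': array([[-0.04806097, -0.99884373,  0.00115808],
       [-0.9769306 ,  0.04676499, -0.20837381],
       [ 0.20807872, -0.01114602, -0.97804857]]), 't': array([-0.01258791,  0.53563373,  0.89802441])}
{'time_s': 0.1, 'joint_positions': array([ 1.04037856e+00,  3.00453734e-01,  1.52156223e+00,  8.02134067e-07,
        1.32070739e+00, -6.66160711e-02]), 'joint_velocities': array([ 9.69742424e-04, -1.38908942e-03, -1.08388868e-03, -1.45095813e-03,
       -3.49231305e-05,  6.72771819e-04]), 'joint_torque': array([ 1.00490135e-03, -5.32636678e+01, -3.53284228e+01,  7.09594740e-02,
        2.34415079e-02, -1.11057741e-04]), 'position': array([0.24592334, 0.49166975, 0.20490383]), 'eef_rot': array([-3.14151661e+00,  1.12813806e-03,  1.10699447e+00]), 'force': array([ 0.59058288, -0.53186665, -0.12593875]), 'wrist_torque': array([-0.03007072, -0.00550587, -0.02478576]), 'gripper_width': 0.9964479966431061}
```

View pics/side0.png

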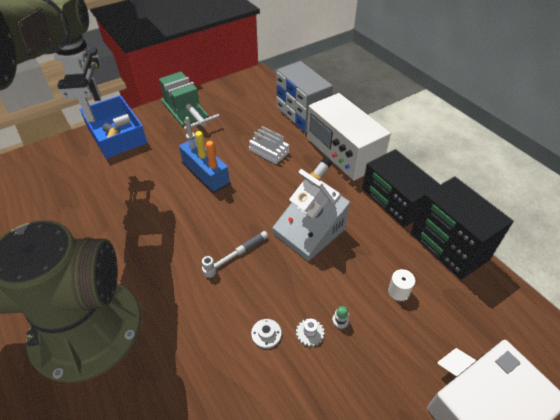

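View pics/top0.png

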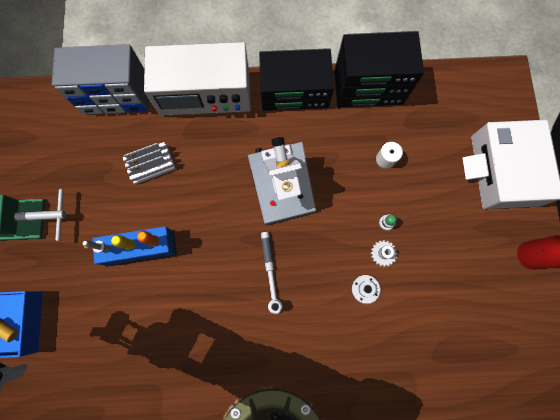

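```bash
python3 - <<'E'
import cv2,numpy as np
s=cv2.imread("pics/side0.png");t=cv2.imread("pics/top0.png")
def c(im,x,y,w,h,k): return cv2.resize(im[y:y+h,x:x+w],None,fx=k,fy=k,interpolation=cv2.INTER_CUBIC)
cv2.imwrite("pics/a.png",np.hstack([c(s,170,105,70,90,5.7)[:510,:395],c(t,75,220,110,55,3.6)[:198].copy() if 0 else np.vstack([c(t,75,220,110,55,3.6),c(s,240,300,110,60,3.6)])[:510] if 0 else c(t,78,222,100,50,4)[:200].repeat(1,0) if 0 else cv2.copyMakeBorder(c(t,78,222,100,50,4),0,310,0,0,cv2.BORDER_CONSTANT)[:510]]))
cv2.imwrite("pics/b.png",np.hstack([c(s,265,150,95,110,4.2),c(t,240,130,95,110,4.2)]))
cv2.imwrite("pics/c.png",np.hstack([c(s,245,295,110,60,3.6),c(t,345,200,110,60,3.6)]))
E
```

```text
(no output)
```

View pics/a.png

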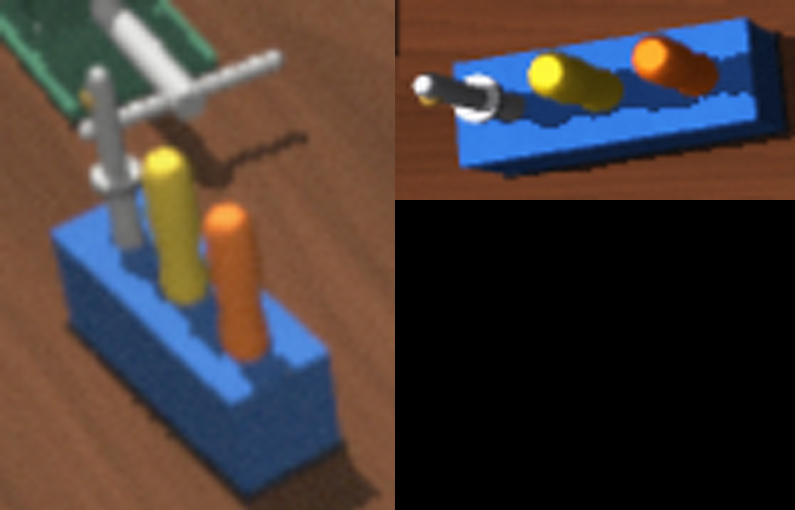

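View pics/b.png

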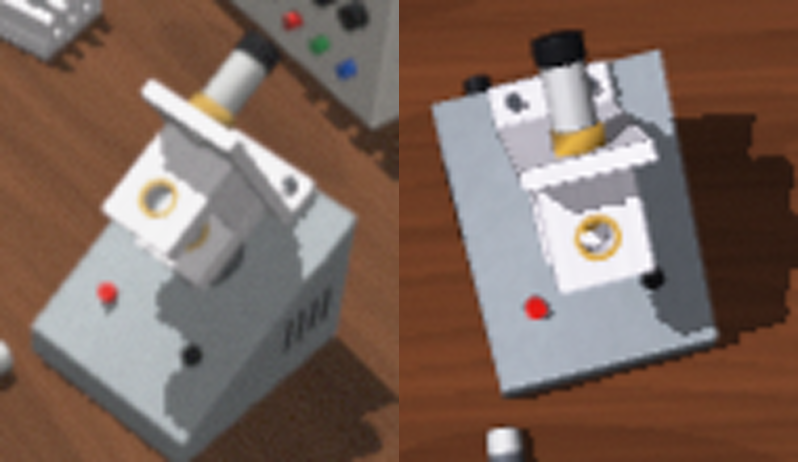

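View pics/c.png

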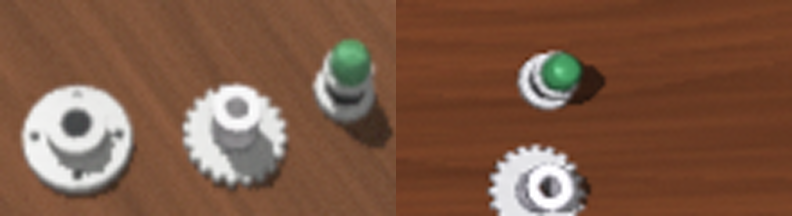

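```bash
cat > h.py <<'E'
import numpy as np,cv2
from cell import monitor,camera,camera_model
M={n:camera_model(n) for n in("side","top")}
def ray(n,p):
    m=M[n]; d=m["R"].T@np.array([(p[0]-m["cx"])/m["fx"],(p[1]-m["cy"])/m["fy"],1]); return -m["R"].T@m["t"],d/np.linalg.norm(d)
def onz(n,p,z):
    o,d=ray(n,p); return o+d*(z-o[2])/d[2]
def tri(ps,pt):
    o,d=ray("side",ps);q,e=ray("top",pt)
    A=np.stack([d,-e],1); s=np.linalg.lstsq(A,q-o,rcond=None)[0]
    a=o+d*s[0];b=q+e*s[1]; return (a+b)/2,np.linalg.norm(a-b)
def proj(n,X):
    m=M[n]; c=m["R"]@np.asarray(X)+m["t"]; return np.array([m["fx"]*c[0]/c[2]+m["cx"],m["fy"]*c[1]/c[2]+m["cy"]])
def snap(n,name):
    im=camera(n)[:,:,::-1].copy(); cv2.imwrite(f"pics/{name}.png",im); return im
def crop(im,x,y,w,h,k): return cv2.resize(im[y:y+h,x:x+w],None,fx=k,fy=k,interpolation=cv2.INTER_CUBIC)
E
python3 - <<'E'
from h import *
np.set_printoptions(precision=4,suppress=True)
s=cv2.imread("pics/side0.png");t=cv2.imread("pics/top0.png")
def blobs(im,lo,hi,amin,box=None):
    h=cv2.cvtColor(im,cv2.COLOR_BGR2HSV);m=cv2.inRange(h,lo,hi)
    if box: k=np.zeros_like(m);x,y,w,hh=box;k[y:y+hh,x:x+w]=1;m*=k
    cs,_=cv2.findContours(m,cv2.RETR_EXTERNAL,cv2.CHAIN_APPROX_NONE)
    return m,[c for c in cs if cv2.contourArea(c)>=amin]
for n,im,bx in(("side",s,(280,180,60,50)),("top",t,(260,150,60,60))):
    m,cs=blobs(im,(15,110,110),(32,255,255),4,bx)
    for c in cs:
        print(n,"gold",cv2.boundingRect(c),cv2.contourArea(c),(cv2.fitEllipse(c) if len(c)>5 else ''))
for n,im in(("side",s),("top",t)):
    m,cs=blobs(im,(100,120,150),(125,255,255),60,(80,90,170,180))
    c=np.vstack(cs); r=cv2.minAreaRect(c); print(n,"blue",[cv2.contourArea(c) for c in cs],r)
    b=cv2.boxPoints(r); X=np.array([onz(n,p,.07)for p in b]);print(X[:,:2]);print(np.linalg.norm(X-np.roll(X,-1,0),axis=1),X.mean(0))
    for nm,lo,hi in(("yel",(22,150,100),(35,255,255)),("org",(5,190,120),(15,255,255))):
        m,cs=blobs(im,lo,hi,15,(80,90,170,180)); print(n,nm,[cv2.boundingRect(c) for c in cs])
P=lambda x,y,ox,oy,k=4.2:(ox+x/k-.5+.5/k,oy+y/k-.5+.5/k)
T=lambda x,y:P(x-399,y,240,130);S=lambda x,y:P(x,y,265,150)
print("corner BR",tri(S(355,215),T(660,52)),"FL",tri(S(32,330),T(505,393)),"FR",tri(S(187,440),T(718,338)))
print("BL",onz("top",T(432,103),.112),"BR",onz("top",T(660,52),.112))
print("bore",tri(S(158,200),T(597,237)))
E
```

```text
top gold (282, 181, 11, 11) 74.0 ((286.9092102050781, 186.21018981933594), (9.543691635131836, 10.116665840148926), 68.81636047363281)
top gold (277, 159, 12, 8) 45.5 ((282.4421691894531, 163.09071350097656), (5.306014060974121, 12.9382963180542), 72.1224594116211)
side blue [217.0, 137.0, 91.5] ((153.82101440429688, 131.9226531982422), (137.81492614746094, 49.47003173828125), 17.0301570892334)
[[0.1928 0.5966]
 [0.312  0.8249]
 [0.5858 0.3767]
 [0.4493 0.2136]]
[0.2576 0.5252 0.2127 0.4609] [0.385  0.5029 0.07  ]
side yel [(195, 131, 11, 27)]
side org [(206, 142, 10, 25)]
top blue [497.5, 93.5, 79.5, 112.5] ((129.51559448242188, 244.59750366210938), (25.752452850341797, 75.63795471191406), 80.90972137451172)
[[0.4834 0.3989]
 [0.5032 0.2266]
 [0.4434 0.2166]
 [0.4242 0.3867]]
[0.1734 0.0606 0.1712 0.0604] [0.4635 0.3072 0.07  ]
top yel [(112, 235, 9, 11)]
top org [(138, 232, 9, 11)]
corner BR (array([ 0.6787, -0.1013,  0.1137]), np.float64(0.001937025486387391)) FL (array([ 0.5073, -0.0054,  0.0215]), np.float64(0.000733173164619624)) FR (array([ 0.5346, -0.1321,  0.0278]), np.float64(0.004431728674379834))
BL [0.6547 0.0261 0.112 ] BR [ 0.6784 -0.1011  0.112 ]
bore (array([ 0.5616, -0.0589,  0.1592]), np.float64(0.0005590119821539992))
```

```bash
python3 - <<'E'
from h import *
from scipy.optimize import brentq
np.set_printoptions(precision=4,suppress=True)
s=cv2.imread("pics/side0.png");t=cv2.imread("pics/top0.png")
# edges: wood vs grey: use saturation
def edge(n,im,p,q):
    S=cv2.cvtColor(im,cv2.COLOR_BGR2HSV)[:,:,1].astype(np.float32); S=cv2.GaussianBlur(S,(0,0),.7)
    p,q=np.array(p,float),np.array(q,float);u=(q-p)/np.linalg.norm(q-p);nrm=np.array([-u[1],u[0]]);pts=[]
    for a in np.linspace(.12,.88,40):
        c=p+(q-p)*a; o=np.arange(-4,4.01,.25); X=c+o[:,None]*nrm
        v=cv2.remap(S,X[:,:1].astype(np.float32),X[:,1:].astype(np.float32),cv2.INTER_LINEAR).ravel()
        g=np.abs(np.gradient(v)); 
        if g.max()>3: pts.append(X[np.argmax(g)])
    pts=np.array(pts,np.float32); l=cv2.fitLine(pts,cv2.DIST_HUBER,0,.01,.01).ravel()
    r=(pts-l[2:])@np.array([-l[1],l[0]]); 
    a,b=l[2:]-40*l[:2],l[2:]+40*l[:2]
    N=np.cross(ray(n,a)[1],ray(n,b)[1]); return N/np.linalg.norm(N),len(pts),np.median(abs(r))
P=lambda x,y,ox,oy,k=4.2:(ox+x/k-.5+.5/k,oy+y/k-.5+.5/k)
T=lambda x,y:P(x-399,y,240,130);S=lambda x,y:P(x,y,265,150)
sl=np.deg2rad(30.1);
dX=lambda y:np.array([np.cos(sl)*np.cos(y),np.cos(sl)*np.sin(y),np.sin(sl)]);dY=lambda y:np.array([-np.sin(y),np.cos(y),0])
for nm,n,im,p,q,f in(("left",'top',t,T(432,103),T(505,393),dX),("right",'top',t,T(660,52),T(718,338),dX),("front",'top',t,T(505,393),T(718,338),dY),("backL",'top',t,T(432,103),T(490,90),dY),("backR",'top',t,T(610,63),T(660,52),dY),
  ("sfront",'side',s,S(32,340),S(160,455),dY),("sleft",'side',s,S(32,330),S(110,225),dX)):
    N,k,r=edge(n,im,p,q); ys=np.deg2rad(np.linspace(0,25,251)); v=[N@f(y) for y in ys]
    print(nm,k,r,np.rad2deg(ys[np.argmin(np.abs(v))]))
h=cv2.cvtColor(s,cv2.COLOR_BGR2HSV)
for lo in((10,60,90),(12,80,90)):
    m=cv2.inRange(h,lo,(35,255,255));cs,_=cv2.findContours(m[185:215,290:325],cv2.RETR_EXTERNAL,cv2.CHAIN_APPROX_NONE)
    for c in cs:
        if len(c)>5: print(lo,cv2.boundingRect(c),np.add(cv2.fitEllipse(c)[0],(290,185)))
E
```

```text
left 40 0.020276621 11.9
right 40 0.18455453 11.4
front 40 0.19255546 11.700000000000001
backL 40 0.57573867 25.0
backR 40 0.16450898 12.4
sfront 40 0.07237452 11.600000000000001
sleft 40 0.10763161 11.5
(10, 60, 90) (20, 19, 5, 6) [311.9286 206.3236]
(10, 60, 90) (8, 8, 9, 9) [302.0227 196.8245]
(10, 60, 90) (0, 0, 9, 11) [292.8182 188.2991]
(12, 80, 90) (21, 20, 3, 4) [311.9734 207.0264]
(12, 80, 90) (8, 8, 9, 9) [302.1834 196.8037]
(12, 80, 90) (0, 0, 7, 6) [293.0543 188.4539]
(12, 80, 90) (0, 0, 4, 3) [292.0587 186.3663]
```

```bash
python3 - <<'E'
from h import *
np.set_printoptions(precision=4,suppress=True)
print("bore",tri((302.1,196.9),(286.9,186.2)))
A=lambda x,y:(170+x/5.7-.4,105+y/5.7-.4);B=lambda x,y:(78+(x-395)/4-.4,222+y/4-.4)
print("top",tri(A(97,73),B(424,86)),"collar",tri(A(115,173),B(476,97)))
s=cv2.imread("pics/side0.png");t=cv2.imread("pics/top0.png")
C=np.hstack([crop(s,290,312,40,40,10),crop(t,362,232,40,40,10)]);cv2.imwrite("pics/d.png",C)
E
```

```text
bore (array([ 0.5608, -0.0592,  0.161 ]), np.float64(0.000735197545518232))
top (array([0.4566, 0.3591, 0.1773]), np.float64(0.0015017511196669872)) collar (array([0.4577, 0.3617, 0.112 ]), np.float64(0.0006365757610744863))
```

View pics/d.png

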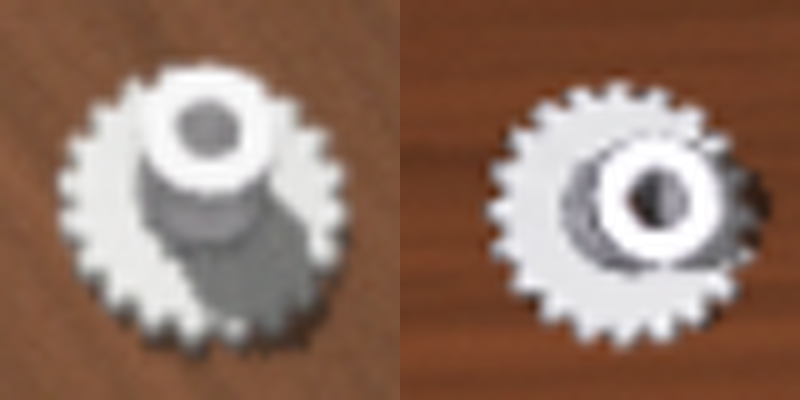

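```bash
cat > g.py <<'E'
import sys,numpy as np
from cell import monitor
from scipy.spatial.transform import Rotation as R
o=monitor.observe(); p=o["position"]; Q=R.from_euler("xyz",o["eef_rot"])
a=[float(v) for v in sys.argv[1:]]
print("t %.2f"%o["time_s"],"p",p.round(4),"rpy",np.rad2deg(o["eef_rot"]).round(2),"F",o["force"].round(1),"T",o["wrist_torque"].round(2),"w %.1fmm"%(o["gripper_width"]*94))
if a:
    d=Q.inv().apply(np.array(a[:3])-p); print("shift",d.round(4),"len %.4f"%np.linalg.norm(d), "roll %.2f"%(-(a[3]-np.rad2deg(o["eef_rot"][2])) if len(a)>3 else 0))
E
python3 g.py .4572 .3604 .205 96.5
python3 -c "
from h import *
print(tri((310.35,324.45),(387.25,251.55)),onz('top',(387.25,251.55),.042),onz('side',(310.35,324.45),.042))"
```

```text
t 0.10 p [0.2459 0.4917 0.2049] rpy [-1.800e+02  6.000e-02  6.343e+01] F [ 0.6 -0.5 -0.1] T [-0.03 -0.01 -0.02] w 93.7mm
shift [-2.290e-02  2.477e-01 -1.000e-04] len 0.2487 roll -33.07
(array([ 0.42209191, -0.293483  ,  0.03966782]), np.float64(0.0011029603379047875)) [ 0.42136465 -0.29261251  0.042     ] [ 0.42184686 -0.29451703  0.042     ]
```

```bash
python3 -m handwheel '-0.004 0.041 0 -6.6; -0.008 0.082 0 -13.2; -0.012 0.123 0 -19.8; -0.016 0.164 0 -26.4; -0.019 0.205 0 -33.07' 0.43; python3 g.py .4572 .3604 .205 96.5
```

```text
time_s: 0.52
position: [0.4127, 0.3877, 0.2053]
eef_rot: [-3.141, 0.0, 1.681]
force: [1.4, 0.8, 0.4]
gripper_width: 0.679
t 0.52 p [0.4127 0.3877 0.2053] rpy [-1.7998e+02  1.0000e-02  9.6340e+01] F [1.4 0.8 0.4] T [0.03 0.02 0.02] w 63.8mm
shift [-0.032   0.0413  0.0003] len 0.0522 roll -0.16
```

```bash
python3 -m handwheel '0.033 0.028 0 0; 0.033 0.028 0 0; 0.033 0.028 0 0' 0.43; python3 g.py .4572 .3604 .121 96.5
```

```text
time_s: 0.77
position: [0.4366, 0.4248, 0.2036]
eef_rot: [-3.139, 0.001, 1.675]
force: [-0.4, -0.5, -0.9]
gripper_width: 0.471
t 0.77 p [0.4366 0.4248 0.2036] rpy [-1.7988e+02  8.0000e-02  9.5950e+01] F [-0.4 -0.5 -0.9] T [0.03 0.02 0.04] w 44.3mm
shift [-0.066   0.014   0.0827] len 0.1067 roll -0.55
```

```bash
python3 -m handwheel '-0.033 0.007 0 0; -0.066 0.014 0 -0.55; -0.066 0.014 0 -0.55; -0.066 0.014 0 -0.55' 0.43; python3 g.py .4572 .3604 .125 96.5
python3 - <<'E'
from h import *
s=snap("side","s1");t=snap("top","t1")
cv2.imwrite("pics/e.png",np.hstack([crop(s,150,60,100,140,4),crop(t,50,180,100,140,4)]))
E
```

```text
time_s: 1.1
position: [0.4564, 0.3595, 0.2061]
eef_rot: [3.141, -0.0, 1.684]
force: [0.1, 1.4, 0.3]
gripper_width: 0.425
t 1.10 p [0.4564 0.3595 0.2061] rpy [ 1.7997e+02 -2.0000e-02  9.6460e+01] F [0.1 1.4 0.3] T [0.1  0.01 0.02] w 39.9mm
shift [0.0008 0.0008 0.0811] len 0.0811 roll -0.04
```

View pics/e.png

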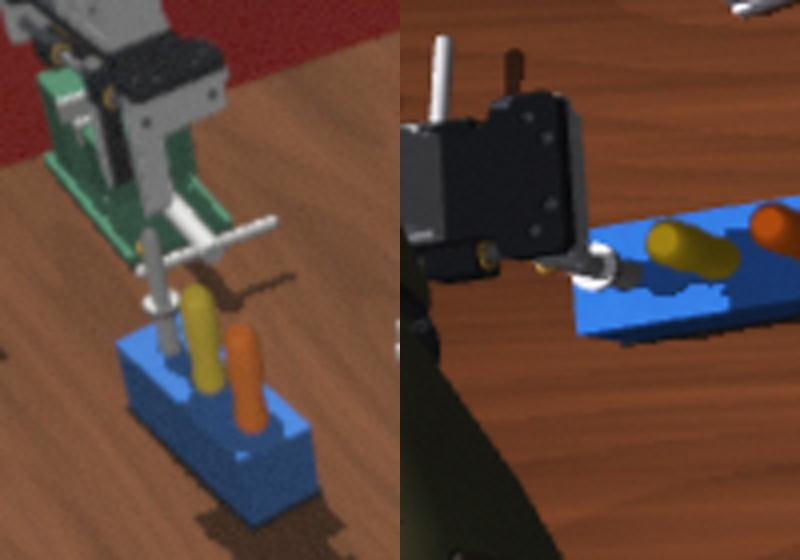

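```bash
python3 -m handwheel '0 0.001 0.03 0; 0.001 0.001 0.06 0; 0.001 0.001 0.083 0; 0.001 0.001 0.085 0; 0.001 0.001 0.085 0' 0.43; python3 -m handwheel '0 0 0 0; 0 0 0 0; 0 0 0 0; 0 0 0 0;0 0 0 0' 0 15; python3 g.py
```

```text
time_s: 1.62
position: [0.4567, 0.3622, 0.12]
eef_rot: [-3.14, 0.001, 1.686]
force: [-0.0, -0.2, 0.8]
gripper_width: 0.429
time_s: 2.03
position: [0.4579, 0.3617, 0.1213]
eef_rot: [3.14, -0.0, 1.685]
force: [0.8, -3.2, 4.4]
gripper_width: 0.148
t 2.03 p [0.4579 0.3617 0.1213] rpy [ 1.7993e+02 -1.0000e-02  9.6560e+01] F [ 0.8 -3.2  4.4] T [-0.79 -0.24 -0.01] w 13.9mm
```

```bash
python3 -m handwheel '0 0 -0.015 0; 0 0 -0.035 0; 0 0 -0.06 0; 0 0 -0.085 0; 0 0 -0.11 0' 0 20; python3 g.py;python3 -m handwheel '0 0 -0.03 0; 0 0 -0.06 0; 0 0 -0.075 0; 0 0 -0.075 0; 0 0 -0.075 0'; python3 g.py .53 -.06 .296 101.7
python3 - <<'E'
from h import *
s=snap("side","s2");t=snap("top","t2")
cv2.imwrite("pics/e.png",np.hstack([crop(s,150,20,100,140,4),crop(t,30,180,100,140,4)]))
E
```

```text
time_s: 2.45
position: [0.4573, 0.3615, 0.2315]
eef_rot: [-3.141, 0.0, 1.685]
force: [-0.2, 0.8, -2.9]
gripper_width: 0.142
t 2.45 p [0.4573 0.3615 0.2315] rpy [-1.7996e+02  2.0000e-02  9.6550e+01] F [-0.2  0.8 -2.9] T [ 0.07 -0.04  0.02] w 13.4mm
time_s: 2.87
position: [0.4575, 0.3616, 0.305]
eef_rot: [3.142, -0.0, 1.685]
force: [0.3, -0.1, -3.5]
gripper_width: 0.143
t 2.87 p [0.4575 0.3616 0.305 ] rpy [180.    -0.    96.55] F [ 0.3 -0.1 -3.5] T [ 0.   -0.02 -0.03] w 13.4mm
shift [-0.4271  0.0239  0.009 ] len 0.4279 roll -5.15
```

View pics/e.png

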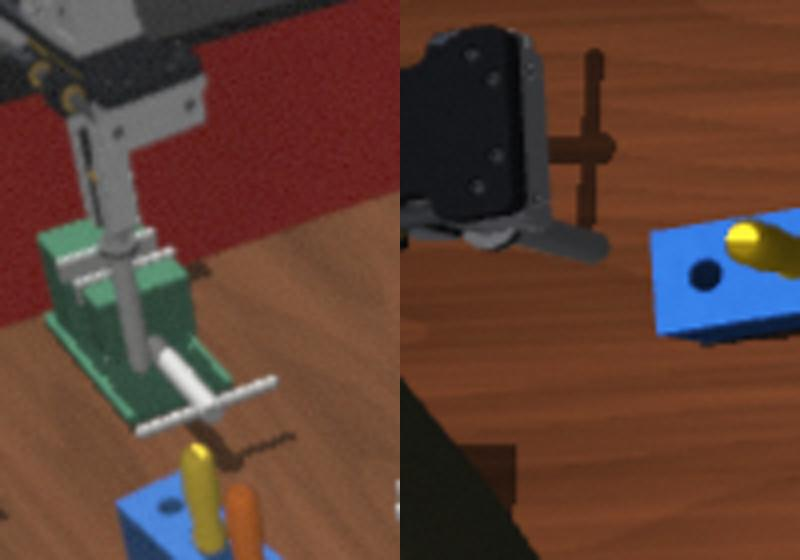

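```bash
python3 -m handwheel '-0.02 0.001 0 -1; -0.06 0.003 0 -2; -0.1 0.006 0 -3; -0.14 0.008 0 -4; -0.18 0.010 0 -5.15' 0 25;python3 -m handwheel '-0.04 0.002 0 0; -0.08 0.004 0 0; -0.12 0.007 0 0; -0.16 0.009 0 0; -0.2 0.011 0 0'; python3 g.py .53 -.06 .305 101.7
```

```text
time_s: 3.38
position: [0.4875, 0.1822, 0.3037]
eef_rot: [-3.139, 0.0, 1.776]
force: [1.3, 0.5, -2.7]
gripper_width: 0.143
time_s: 3.8
position: [0.5391, -0.0116, 0.3039]
eef_rot: [-3.139, -0.001, 1.775]
force: [1.0, 0.7, -2.2]
gripper_width: 0.141
t 3.80 p [ 0.5391 -0.0116  0.3039] rpy [-1.7987e+02 -4.0000e-02  1.0170e+02] F [ 1.   0.7 -2.2] T [ 0.07 -0.08  0.01] w 13.2mm
shift [-0.0455 -0.0187 -0.0011] len 0.0492 roll -0.00
```

```bash
python3 -m handwheel '-0.025 0.0005 0 0; -0.0496 0.001 0 0; -0.0496 0.001 0 0; -0.0496 0.001 0 0'; python3 g.py .5608 -.0592 .29 101.7
python3 - <<'E'
from h import *
s=snap("side","s3");t=snap("top","t3")
cv2.imwrite("pics/e.png",np.hstack([crop(s,230,90,100,140,4),crop(t,230,90,100,140,4)]))
E
```

```text
time_s: 4.13
position: [0.5501, -0.0588, 0.3037]
eef_rot: [-3.139, -0.001, 1.773]
force: [-0.7, 0.5, -2.1]
gripper_width: 0.14
t 4.13 p [ 0.5501 -0.0588  0.3037] rpy [-1.7985e+02 -7.0000e-02  1.0159e+02] F [-0.7  0.5 -2.1] T [0.08 0.01 0.03] w 13.1mm
shift [-0.0025  0.0104  0.0136] len 0.0173 roll -0.11
```

View pics/e.png

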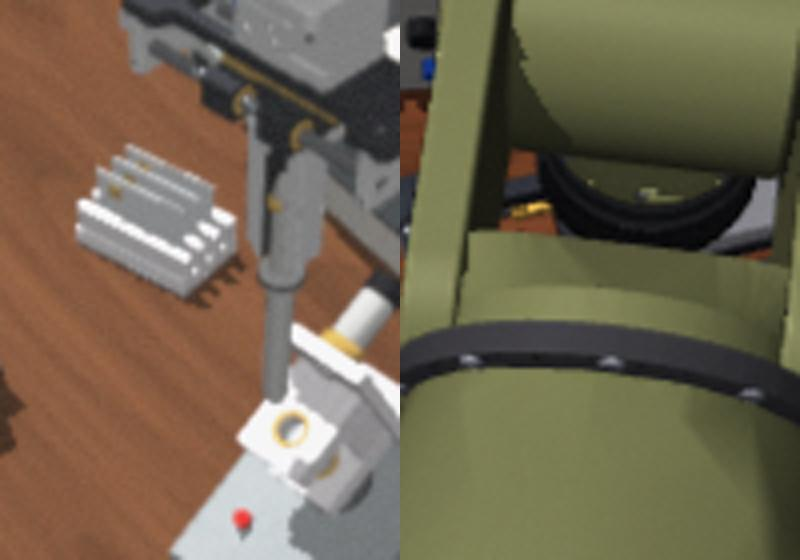

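```bash
python3 -c "
from h import *
for z in(.1927,.2877): print(proj('side',(.5501,-.0588,z)))
print(proj('side',(.5608,-.0592,.161)))
im=cv2.imread('pics/s3.png');cv2.imwrite('pics/f.png',crop(im,280,140,50,70,8))"
```

```text
[298.6240799 189.5536451]
[299.94133982 159.529923  ]
[301.9504904 196.9762212]
```

View pics/f.png

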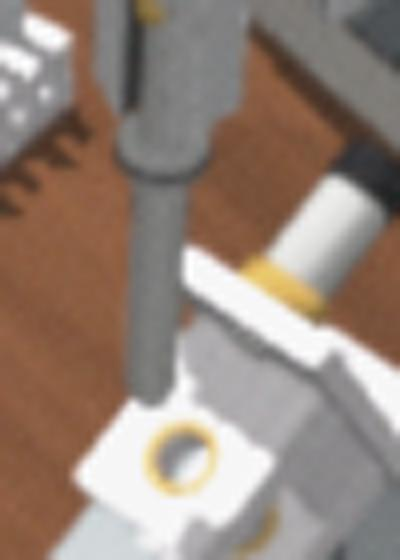

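```bash
python3 -m handwheel '-0.002 0.0104 0 -0.1; -0.002 0.0104 0.012 -0.1; -0.002 0.0104 0.024 -0.1; -0.002 0.0104 0.024 -0.1; -0.002 0.0104 0.024 -0.1' 0 12; python3 g.py .5608 -.0592 .269 101.7
python3 - <<'E'
from h import *
s=snap("side","s4")
p=monitor.observe()["position"];print(proj("side",p-[0,0,.111]))
cv2.imwrite("pics/f.png",crop(s,280,140,50,70,8))
E
```

```text
time_s: 4.65
position: [0.5607, -0.0569, 0.2812]
eef_rot: [-3.141, -0.001, 1.778]
force: [0.8, 0.1, -2.2]
gripper_width: 0.15
t 4.65 p [ 0.5607 -0.0569  0.2812] rpy [-1.7994e+02 -3.0000e-02  1.0187e+02] F [ 0.8  0.1 -2.2] T [ 0.02 -0.01  0.03] w 14.1mm
shift [-0.0023 -0.0004  0.0122] len 0.0124 roll 0.17
[301.65731312 193.60123767]
```

View pics/f.png

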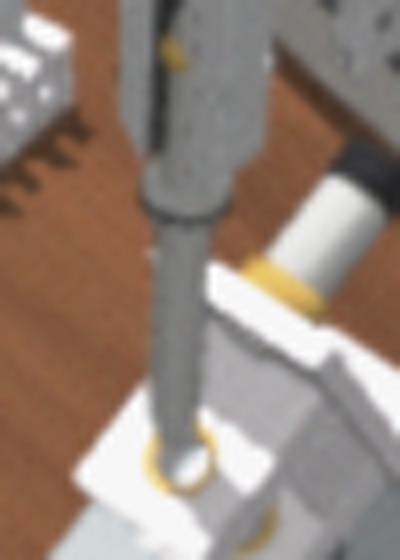

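```bash
python3 -m handwheel '-0.0023 0 0.004 0.17; -0.0023 0 0.008 0.17; -0.0023 0 0.012 0.17; -0.0023 0 0.014 0.17; -0.0023 0 0.014 0.17' 0 12; python3 g.py .5608 -.0592 .269 101.7
python3 - <<'E'
from h import *
s=snap("side","s5")
p=monitor.observe()["position"];print(proj("side",p-[0,0,.111]))
cv2.imwrite("pics/f.png",crop(s,280,140,50,70,8))
E
```

```text
time_s: 5.12
position: [0.5613, -0.0601, 0.2668]
eef_rot: [-3.141, -0.0, 1.774]
force: [-0.1, -0.6, -2.2]
gripper_width: 0.149
t 5.12 p [ 0.5613 -0.0601  0.2668] rpy [-1.7995e+02 -2.0000e-02  1.0163e+02] F [-0.1 -0.6 -2.2] T [ 0.03 -0.   -0.01] w 14.0mm
shift [ 0.001  -0.0003 -0.0022] len 0.0024 roll -0.07
[302.29515445 198.43992922]
```

View pics/f.png

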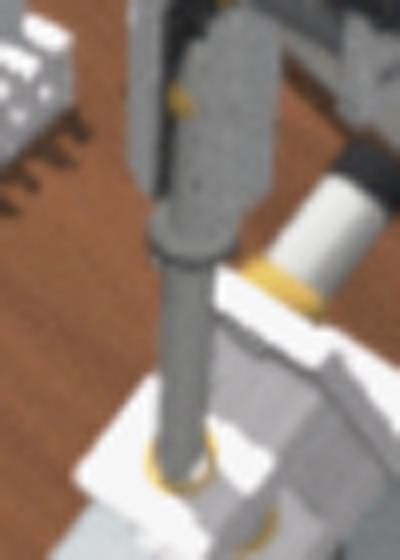

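```bash
python3 -m handwheel '0.001 0 0.003 0; 0.001 -0.004 0.004 0; 0.001 -0.008 0.0045 0; 0.001 -0.012 0.005 0; 0.001 -0.016 0.0055 0' 0 12; python3 g.py .5608 -.0592 .269 101.7
python3 - <<'E'
from h import *
s=snap("side","s6")
cv2.imwrite("pics/f.png",crop(s,280,140,50,70,8))
E
```

```text
time_s: 5.58
position: [0.5453, -0.0625, 0.2623]
eef_rot: [3.141, 0.0, 1.774]
force: [1.9, -0.6, 0.8]
gripper_width: 0.148
t 5.58 p [ 0.5453 -0.0625  0.2623] rpy [1.7994e+02 3.0000e-02 1.0162e+02] F [ 1.9 -0.6  0.8] T [-0.24 -0.59 -0.03] w 13.9mm
shift [ 0.0001  0.0158 -0.0067] len 0.0172 roll -0.08
```

View pics/f.png

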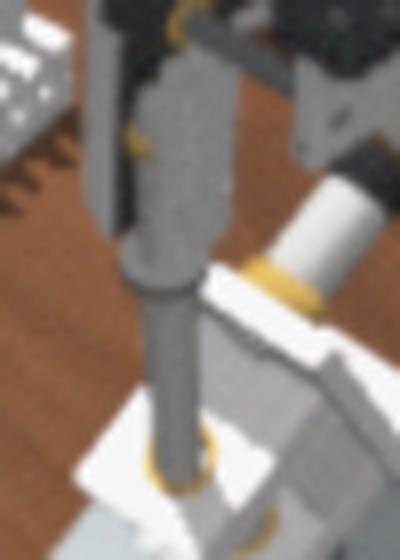

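```bash
python3 -m handwheel '0 -0.0045 0.0006 0; 0 -0.009 0.0014 0; 0 -0.0135 0.0023 0; 0 -0.018 0.0032 0; 0 -0.0222 0.0043 0'; python3 g.py;python3 -m handwheel '0 -0.006 0.0019 0; 0 -0.012 0.0041 0; 0 -0.018 0.0066 0; 0 -0.024 0.0095 0; 0 -0.0292 0.0124 0';python3 g.py
python3 - <<'E'
from h import *
s=snap("side","s7")
cv2.imwrite("pics/f.png",crop(s,260,140,70,70,8))
E
```

```text
time_s: 6.05
position: [0.5233, -0.0669, 0.2576]
eef_rot: [-3.142, 0.0, 1.774]
force: [1.6, -1.1, -0.1]
gripper_width: 0.147
t 6.05 p [ 0.5233 -0.0669  0.2576] rpy [-180.      0.    101.63] F [ 1.6 -1.1 -0.1] T [-0.31 -0.47 -0.04] w 13.8mm
time_s: 6.47
position: [0.4945, -0.0728, 0.2448]
eef_rot: [-3.141, -0.0, 1.774]
force: [1.6, -0.4, -2.0]
gripper_width: 0.143
t 6.47 p [ 0.4945 -0.0728  0.2448] rpy [-1.7998e+02 -2.0000e-02  1.0163e+02] F [ 1.6 -0.4 -2. ] T [-0.1  -0.28 -0.1 ] w 13.4mm
```

View pics/f.png

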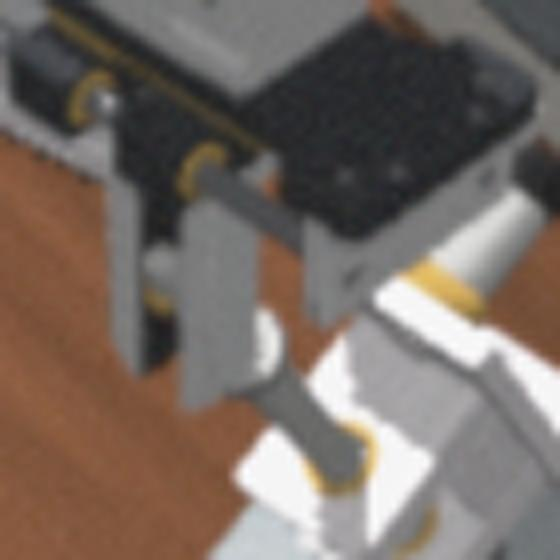

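```bash
python3 -m handwheel '0 0.003 -0.0018 0; 0 0.006 -0.0036 0; 0 0.0075 -0.001 0; 0 0.009 0.0016 0; 0 0.0105 0.0042 0' ; python3 g.py;python3 -m handwheel '0 0.0015 0.0026 0; 0 0.003 0.0052 0; 0 0.0045 0.0078 0; 0 0.006 0.0104 0; 0 0.006 0.0104 0';python3 g.py
python3 - <<'E'
from h import *
s=snap("side","s8")
cv2.imwrite("pics/f.png",crop(s,260,140,70,70,8))
B=np.array([.5608,-.0592,.161]);d=monitor.observe()["position"]+[0,0,.019]-B;c,s=np.cos(np.deg2rad(11.7)),np.sin(np.deg2rad(11.7))
h=d[0]*c+d[1]*s;print("bracket xyz rel bore",h*.866+d[2]*.5,-d[0]*s+d[1]*c,-h*.5+d[2]*.866)
E
```

```text
time_s: 6.93
position: [0.5058, -0.0704, 0.2405]
eef_rot: [-3.141, -0.0, 1.774]
force: [-0.3, -1.1, -2.4]
gripper_width: 0.147
t 6.93 p [ 0.5058 -0.0704  0.2405] rpy [-1.7997e+02 -1.0000e-02  1.0164e+02] F [-0.3 -1.1 -2.4] T [-0.11  0.06 -0.05] w 13.8mm
time_s: 7.35
position: [0.5114, -0.0693, 0.2299]
eef_rot: [-3.141, -0.0, 1.774]
force: [0.3, -0.1, -3.7]
gripper_width: 0.144
t 7.35 p [ 0.5114 -0.0693  0.2299] rpy [-1.7995e+02 -2.0000e-02  1.0163e+02] F [ 0.3 -0.1 -3.7] T [-0.13  0.13 -0.07] w 13.5mm
bracket xyz rel bore 0.00045404772182664616 9.22609217136796e-05 0.10164839726891557
```

View pics/f.png

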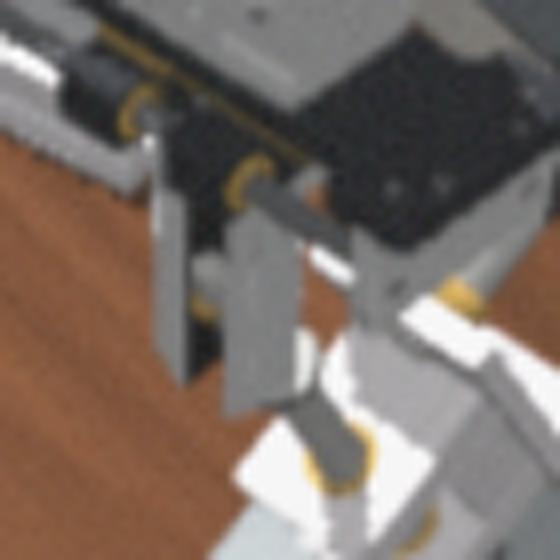

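```bash
python3 -m handwheel '0 0.002 0.0035 0; 0 0.004 0.0069 0; 0 0.006 0.0104 0; 0 0.008 0.0139 0; 0 0.010 0.0173 0' ; python3 g.py;python3 -m handwheel '0 0.001 0.0017 0; 0 0.002 0.0035 0; 0 0.0035 0.006 0; 0 0.005 0.0087 0; 0 0.005 0.0087 0';python3 g.py
cat > br.py <<'E'
from h import *
B=np.array([.5608,-.0592,.161]);d=monitor.observe()["position"]+[0,0,.019]-B;c,s=np.cos(np.deg2rad(11.7)),np.sin(np.deg2rad(11.7))
h=d[0]*c+d[1]*s;print("grip in bracket mm %.1f %.1f %.1f"%(1e3*(h*.866+d[2]*.5),1e3*(-d[0]*s+d[1]*c),1e3*(-h*.5+d[2]*.866)+98))
E
python3 br.py
python3 - <<'E'
from h import *
s=snap("side","s9")
cv2.imwrite("pics/f.png",crop(s,260,140,70,70,8))
E
```

```text
time_s: 7.82
position: [0.5214, -0.0673, 0.2129]
eef_rot: [-3.141, -0.0, 1.774]
force: [-0.5, -1.1, -2.1]
gripper_width: 0.143
t 7.82 p [ 0.5214 -0.0673  0.2129] rpy [-179.99   -0.    101.63] F [-0.5 -1.1 -2.1] T [-0.27  0.24 -0.01] w 13.5mm
time_s: 8.23
position: [0.5261, -0.0664, 0.2042]
eef_rot: [-3.141, -0.0, 1.774]
force: [0.1, -0.5, -4.5]
gripper_width: 0.147
t 8.23 p [ 0.5261 -0.0664  0.2042] rpy [-179.97   -0.    101.63] F [ 0.1 -0.5 -4.5] T [-0.4  -0.01 -0.11] w 13.8mm
grip in bracket mm 0.4 -0.0 169.5
```

View pics/f.png

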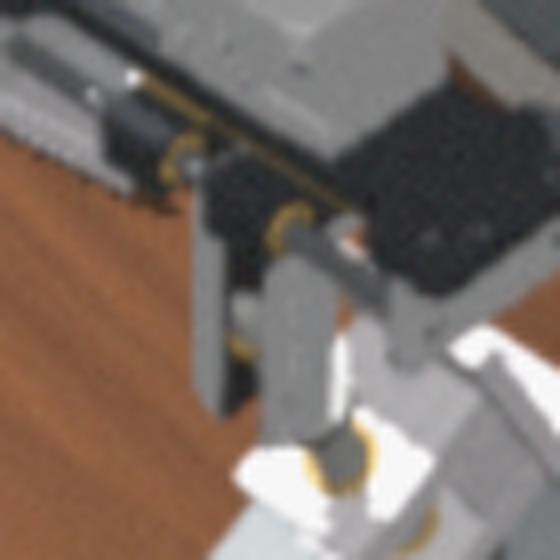

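```bash
python3 -m handwheel '0 0.001 0.0017 0; 0 0.002 0.0035 0; 0 0.003 0.0052 0; 0 0.004 0.0069 0; 0 0.005 0.0087 0' ; python3 g.py;python3 -m handwheel '0 0.001 0.0017 0; 0 0.002 0.0035 0; 0 0.003 0.0052 0; 0 0.004 0.0069 0; 0 0.005 0.0087 0';python3 g.py;python3 br.py
```

```text
time_s: 8.7
position: [0.531, -0.0658, 0.1977]
eef_rot: [3.14, 0.001, 1.774]
force: [-10.6, -4.6, 12.6]
gripper_width: 0.143
t 8.70 p [ 0.531  -0.0658  0.1977] rpy [1.7994e+02 8.0000e-02 1.0162e+02] F [-10.6  -4.6  12.6] T [-0.7   1.77 -0.06] w 13.4mm
time_s: 9.12
position: [0.5356, -0.0648, 0.1883]
eef_rot: [-3.141, 0.001, 1.773]
force: [-11.0, -5.0, 8.2]
gripper_width: 0.146
t 9.12 p [ 0.5356 -0.0648  0.1883] rpy [-1.7998e+02  6.0000e-02  1.0161e+02] F [-11.   -5.    8.2] T [-0.89  1.79 -0.09] w 13.7mm
grip in bracket mm 0.8 -0.4 151.0
```

```bash
python3 - <<'E'
from h import *
s=snap("side","s10")
cv2.imwrite("pics/f.png",crop(s,260,140,70,70,8))
E
```

```text
(no output)
```

View pics/f.png

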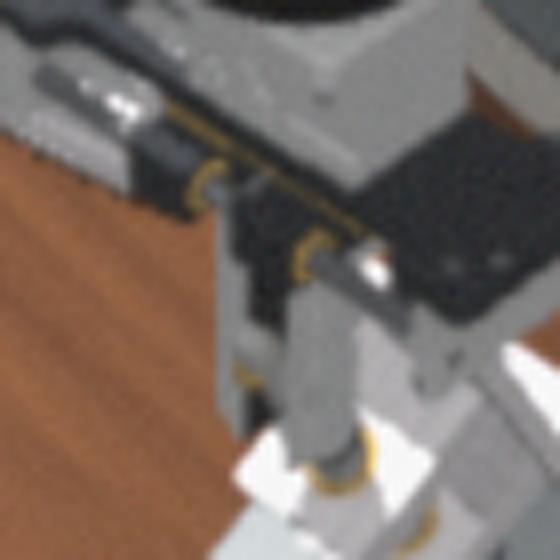

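```bash
cat > bp.py <<'E'
from h import *
B=np.array([.5608,-.0592,.161]);c,s=np.cos(np.deg2rad(11.7)),np.sin(np.deg2rad(11.7))
X=np.array([.866*c,.866*s,.5]);Y=np.array([-s,c,0]);Z=np.array([-.5*c,-.5*s,.866]);O=B-.098*Z
def bx(n,p,y=0):
    o,d=ray(n,p); k=(y-(o-O)@Y)/(d@Y); P=o+k*d-O; return np.array([P@X,P@Y,P@Z])*1e3
def pb(n,x,y,z): return proj(n,O+(X*x+Y*y+Z*z)/1e3)
E
python3 - <<'E'
from bp import *
for p in((243,340),(250,372)): print(bx("side",(260+p[0]/8-.44,140+p[1]/8-.44)))
p=(272,305); print("s7 n/a")
# ball in s7,s8: 
for p in((155,300),(205,305)): print(bx("side",(260+p[0]/8-.44,140+p[1]/8-.44)))
E
```

```text
[3.38830854e+00 9.77486816e-14 1.91078750e+02]
[-1.39759896e+00  5.63755523e-14  1.76424518e+02]
s7 n/a
[-6.61588102e+00 -7.47351095e-15  2.42805651e+02]
[ 2.30505992e+00 -4.61231920e-14  2.19983491e+02]
```

```bash
python3 - <<'E'
from bp import *
a=cv2.imread("pics/s9.png");b=cv2.imread("pics/s10.png")
cv2.imwrite("pics/f.png",np.hstack([crop(a,278,165,30,45,13),crop(b,278,165,30,45,13)]))
for z in(191,189,176,172): print(z,(pb("side",-9,0,z)-(278,165)+.5)*13)
E
```

```text
191 [117.76314112 285.57913226]
189 [121.7310562  289.64863715]
176 [147.17970899 315.74884716]
172 [154.89253022 323.65913835]
```

View pics/f.png

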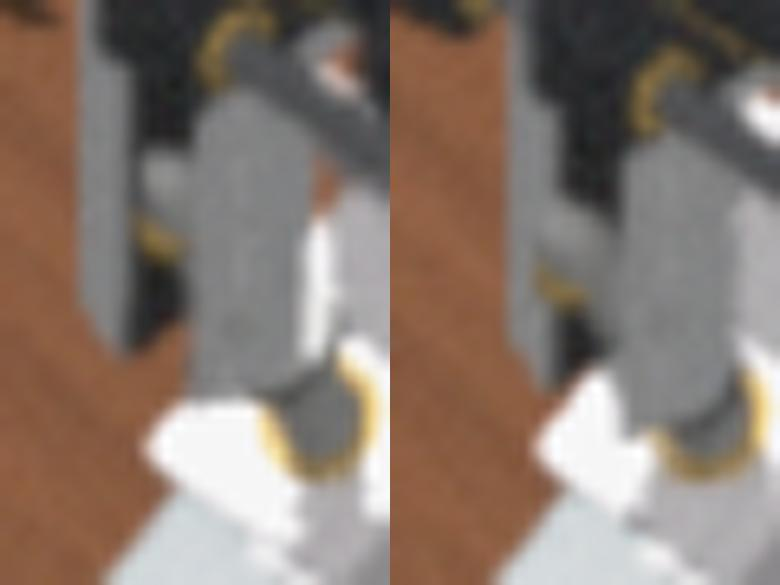

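```bash
python3 - <<'E'
from bp import *
q=lambda x,y:bx("side",(278+x/13-.46,165+y/13-.46))
for nm,a,b in(("ball",(155,240),(170,285)),("end",(165,180),(185,235)),("fing",(125,350),(160,385))): print(nm,q(*a),q(*b),q(*b)-q(*a))
E
python3 g.py
```

```text
ball [1.15224366e+00 6.69339582e-14 1.90148845e+02] [-2.35362650e+00 -4.15299438e-14  1.75982974e+02] [-3.50587016e+00 -1.08463902e-13 -1.41658706e+01]
end [9.50066984e+00 4.76198879e-14 2.00269579e+02] [5.58454775e+00 7.21847350e-14 1.82742075e+02] [-3.91612209e+00  2.45648471e-14 -1.75275037e+01]
fing [-1.59975312e+01  1.23243224e-14  1.74504286e+02] [-1.59985687e+01 -3.52447672e-14  1.56284615e+02] [-1.03755287e-03 -4.75690895e-14 -1.82196710e+01]
t 9.17 p [ 0.5357 -0.0648  0.1878] rpy [-1.7997e+02  4.0000e-02  1.0162e+02] F [-7.6 -5.6  5. ] T [-0.76  1.19 -0.08] w 13.7mm
```

```bash
python3 -m handwheel '0 -0.001 0.0006 0; -0.0005 -0.002 0.0012 0; -0.0005 -0.003 0.0018 0; -0.0005 -0.003 0.0018 0; -0.0005 -0.003 0.0018 0' ; python3 g.py; python3 br.py
```

```text
time_s: 9.58
position: [0.5332, -0.0653, 0.1855]
eef_rot: [3.141, -0.0, 1.774]
force: [0.7, 0.0, -0.1]
gripper_width: 0.147
t 9.58 p [ 0.5332 -0.0653  0.1855] rpy [179.97  -0.   101.63] F [ 0.7  0.  -0.1] T [-0.05 -0.32 -0.11] w 13.8mm
grip in bracket mm -2.7 -0.4 149.8
```

```bash
python3 -m handwheel '0 0.001 0.0017 0; 0 0.002 0.0035 0; 0 0.003 0.0052 0; 0 0.003 0.0052 0' ; python3 g.py; python3 br.py
```

```text
time_s: 9.92
position: [0.5361, -0.0647, 0.1797]
eef_rot: [-3.141, -0.0, 1.774]
force: [2.5, -0.3, -3.5]
gripper_width: 0.149
t 9.92 p [ 0.5361 -0.0647  0.1797] rpy [-1.7997e+02 -1.0000e-02  1.0164e+02] F [ 2.5 -0.3 -3.5] T [-0.04 -0.63 -0.07] w 14.0mm
grip in bracket mm -3.1 -0.4 143.3
```

```bash
python3 -m handwheel '0 0.0012 0.0010 0; 0 0.0022 0.0027 0; 0 0.0032 0.0045 0; 0 0.0042 0.0062 0; 0 0.0042 0.0062 0' ; python3 g.py; python3 br.py
python3 - <<'E'
from bp import *
b=snap("side","s11")
cv2.imwrite("pics/f.png",crop(b,268,155,50,55,10))
E
```

```text
time_s: 10.33
position: [0.5401, -0.0639, 0.1735]
eef_rot: [-3.141, -0.0, 1.774]
force: [2.2, -0.5, -3.0]
gripper_width: 0.148
t 10.33 p [ 0.5401 -0.0639  0.1735] rpy [-1.7997e+02 -1.0000e-02  1.0163e+02] F [ 2.2 -0.5 -3. ] T [-0.06 -0.38  0.01] w 13.9mm
grip in bracket mm -2.6 -0.4 135.9
```

View pics/f.png

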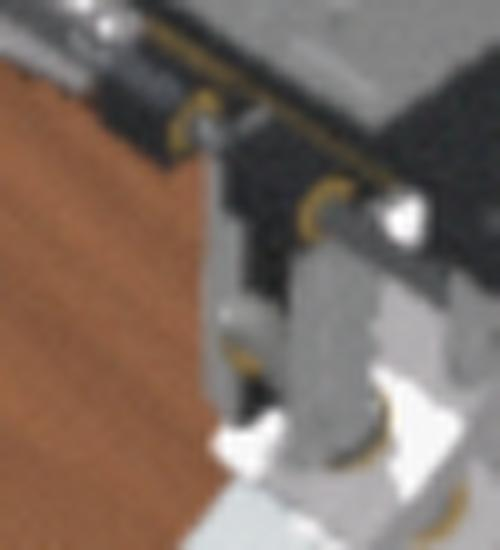

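```bash
python3 -m handwheel '0 0.0005 0.0009 0; 0 0.001 0.0017 0; 0 0.0015 0.0026 0; 0 0.0015 0.0026 0' ; python3 g.py;  python3 -m handwheel '0 0.0003 0.0005 0; 0 0.0006 0.001 0; 0 0.001 0.0017 0; 0 0.001 0.0017 0' ; python3 g.py;python3 br.py
```

```text
time_s: 10.72
position: [0.5416, -0.0636, 0.1713]
eef_rot: [-3.141, -0.0, 1.774]
force: [2.1, -0.2, -2.4]
gripper_width: 0.144
t 10.72 p [ 0.5416 -0.0636  0.1713] rpy [-1.7999e+02 -1.0000e-02  1.0163e+02] F [ 2.1 -0.2 -2.4] T [ 0.03 -0.27 -0.01] w 13.6mm
time_s: 11.05
position: [0.5424, -0.0635, 0.17]
eef_rot: [-3.141, 0.0, 1.774]
force: [-1.9, -0.8, 2.1]
gripper_width: 0.146
t 11.05 p [ 0.5424 -0.0635  0.17  ] rpy [-179.98    0.    101.63] F [-1.9 -0.8  2.1] T [-0.06  0.39 -0.01] w 13.7mm
grip in bracket mm -2.3 -0.5 131.7
```

```bash
python3 -m handwheel '0 0.0003 0.0005 0; 0 0.0006 0.001 0; 0 0.0006 0.001 0; 0 0.0006 0.001 0' ; python3 g.py;python3 br.py
python3 - <<'E'
from bp import *
b=snap("side","s12")
cv2.imwrite("pics/f.png",crop(b,268,155,50,55,10))
E
```

```text
time_s: 11.38
position: [0.5427, -0.0635, 0.1698]
eef_rot: [-3.141, 0.0, 1.774]
force: [-10.7, -0.3, 11.7]
gripper_width: 0.147
t 11.38 p [ 0.5427 -0.0635  0.1698] rpy [-1.7997e+02  2.0000e-02  1.0163e+02] F [-10.7  -0.3  11.7] T [-0.1   1.79 -0.03] w 13.8mm
grip in bracket mm -2.2 -0.6 131.4
```

View pics/f.png

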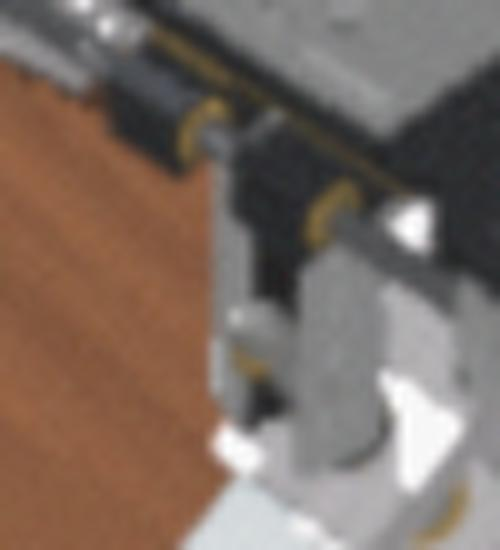

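```bash
python3 -m handwheel '0 -0.0006 -0.001 0; 0 -0.0006 -0.001 0';python3 g.py; python3 -m handwheel '0 0 0 0; 0 0 0 0; 0 0 0 0; 0 0 0 0; 0 0 0 0' 0.5; python3 g.py;  python3 -m handwheel '0 0 -0.02 0; 0 0 -0.05 0; 0 0 -0.09 0; 0 0 -0.13 0; 0 0 -0.13 0';python3 g.py .45 -.2 .3
python3 - <<'E'
from bp import *
b=snap("side","s13")
cv2.imwrite("pics/f.png",crop(b,258,125,75,75,8))
E
```

```text
time_s: 11.6
position: [0.5426, -0.0635, 0.1699]
eef_rot: [3.141, 0.0, 1.774]
force: [-1.3, -1.0, 1.7]
gripper_width: 0.147
t 11.60 p [ 0.5426 -0.0635  0.1699] rpy [1.7998e+02 1.0000e-02 1.0163e+02] F [-1.3 -1.   1.7] T [-0.07  0.27 -0.07] w 13.9mm
time_s: 12.02
position: [0.5426, -0.0634, 0.1697]
eef_rot: [-3.142, -0.0, 1.774]
force: [1.2, 0.7, -0.4]
gripper_width: 0.462
t 12.02 p [ 0.5426 -0.0634  0.1697] rpy [-180.     -0.    101.63] F [ 1.2  0.7 -0.4] T [0.06 0.04 0.02] w 43.4mm
time_s: 12.43
position: [0.5441, -0.0637, 0.3077]
eef_rot: [3.131, 0.004, 1.774]
force: [1.1, -0.9, 0.7]
gripper_width: 0.499
t 12.43 p [ 0.5441 -0.0637  0.3077] rpy [179.41   0.24 101.63] F [ 1.1 -0.9  0.7] T [-0.02 -0.01 -0.03] w 46.9mm
shift [-0.1145 -0.1198  0.0069] len 0.1658 roll 0.00
```

View pics/f.png

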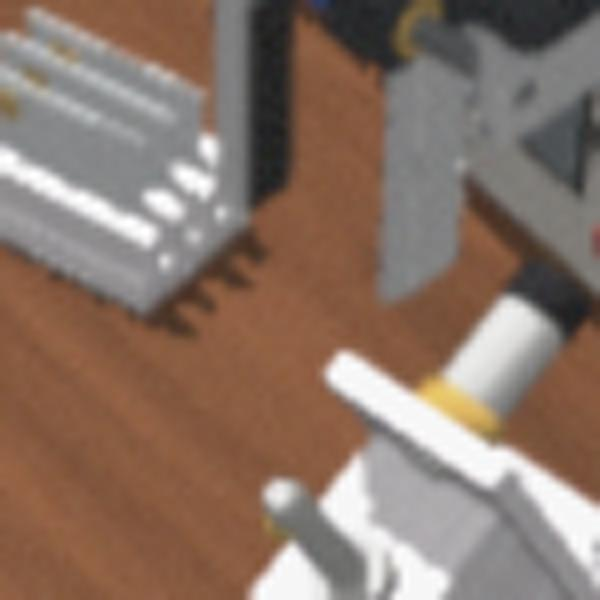

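```bash
python3 g.py .4217 -.2934 .12 101.6; python3 - <<'E'
from bp import *
print("end",bx("side",(258+282/8-.44,125+498/8-.44)))
print("lamp",onz("top",(388,222),0),"flange",onz("top",(366.5,289),.009))
E
```

```text
t 12.48 p [ 0.5436 -0.0636  0.3037] rpy [1.7963e+02 1.5000e-01 1.0163e+02] F [-0.1 -0.6 -0.8] T [ 0.02 -0.01  0.  ] w 47.0mm
shift [-0.2    -0.1669  0.1831] len 0.3184 roll 0.03
end [ 7.61411386e-01 -2.62504091e-14  1.66673311e+02]
lamp [ 0.49901473 -0.31403637  0.        ] flange [ 0.33705266 -0.24251686  0.009     ]
```

```bash
python3 -m handwheel '-0.029 -0.024 0.01 0; -0.058 -0.048 0.03 0; -0.087 -0.072 0.05 0; -0.116 -0.096 0.07 0; -0.145 -0.12 0.09 0' 0.5;python3 -m handwheel '-0.029 -0.024 0.02 0; -0.055 -0.047 0.05 0; -0.055 -0.047 0.08 0; -0.055 -0.047 0.08 0';python3 g.py .4217 -.2934 .0145 101.6
python3 - <<'E'
from h import *
s=snap("side","s14");t=snap("top","t14")
cv2.imwrite("pics/e.png",np.hstack([crop(s,255,250,100,110,4),crop(t,330,180,100,110,4)]))
cv2.imwrite("pics/f.png",np.hstack([crop(s,265,150,95,110,4.2),crop(t,240,130,95,110,4.2)]))
E
```

```text
time_s: 12.9
position: [0.4544, -0.2277, 0.2097]
eef_rot: [-3.141, -0.001, 1.774]
force: [1.0, -0.6, -0.0]
gripper_width: 0.5
time_s: 13.23
position: [0.4175, -0.2895, 0.1254]
eef_rot: [-3.135, -0.007, 1.771]
force: [0.0, 1.1, -1.5]
gripper_width: 0.501
t 13.23 p [ 0.4175 -0.2895  0.1254] rpy [-179.65   -0.42  101.46] F [ 0.   1.1 -1.5] T [ 0.06  0.01 -0.01] w 47.1mm
shift [-0.0055  0.004   0.1109] len 0.1111 roll -0.14
```

View pics/e.png

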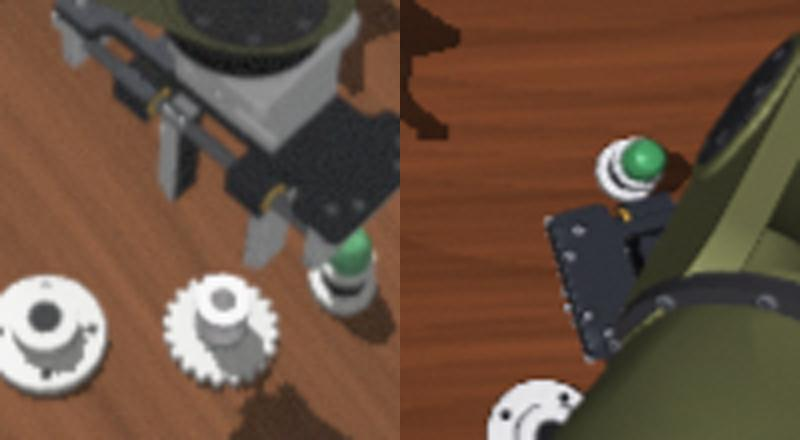

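View pics/f.png

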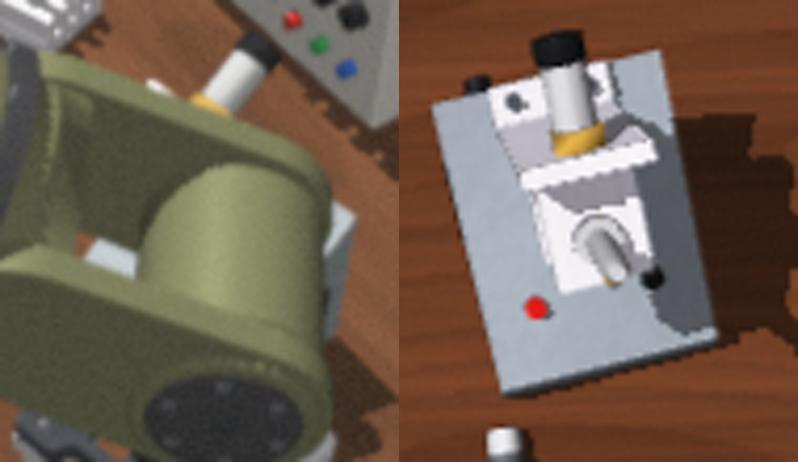

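```bash
python3 - <<'E'
from bp import *
print((pb("top",0,0,169)-(240,130)+.5)*4.2+[399,0],(pb("top",0,0,103)-(240,130)+.5)*4.2+[399,0])
E
python3 -m handwheel '-0.0055 0.004 0.02 -0.14; -0.0055 0.004 0.05 -0.14; -0.0055 0.004 0.08 -0.14; -0.0055 0.004 0.108 -0.14; -0.0055 0.004 0.108 -0.14'; python3 g.py .4217 -.2934 .0145 101.6
```

```text
[620.63276001 273.67293422] [599.80819668 239.89666898]
time_s: 13.75
position: [0.4254, -0.2927, 0.021]
eef_rot: [-3.139, -0.004, 1.778]
force: [-0.8, 0.9, -0.4]
gripper_width: 0.496
t 13.75 p [ 0.4254 -0.2927  0.021 ] rpy [-179.83   -0.21  101.86] F [-0.8  0.9 -0.4] T [0.06 0.01 0.02] w 46.6mm
shift [ 0.     -0.0038  0.0065] len 0.0075 roll 0.26
```

```bash
python3 -m handwheel '0 -0.002 0.0035 0.2; 0 -0.002 0.0035 0.2; 0 -0.002 0.0035 0.2'; python3 g.py .4217 -.2934 .0145 101.6
```

```text
time_s: 14.0
position: [0.4251, -0.2955, 0.0223]
eef_rot: [3.14, 0.002, 1.773]
force: [-0.1, 0.3, -0.4]
gripper_width: 0.496
t 14.00 p [ 0.4251 -0.2955  0.0223] rpy [1.7989e+02 1.4000e-01 1.0159e+02] F [-0.1  0.3 -0.4] T [ 0.08 -0.01 -0.04] w 46.7mm
shift [ 0.0028 -0.0029  0.0078] len 0.0087 roll -0.01
```

```bash
python3 -m handwheel '0.0028 -0.003 0.004 0; 0.0028 -0.003 0.0075 0; 0.0028 -0.003 0.0075 0;0.0028 -0.003 0.0075 0'; python3 g.py .4217 -.2934 .0145 101.6; python3 -c "
from cell import monitor
print(monitor.observe()['joint_positions'].round(3))"
```

```text
time_s: 14.33
position: [0.4205, -0.2929, 0.0127]
eef_rot: [-3.142, 0.0, 1.773]
force: [-0.3, -0.8, 1.0]
gripper_width: 0.497
t 14.33 p [ 0.4205 -0.2929  0.0127] rpy [-180.      0.    101.57] F [-0.3 -0.8  1. ] T [-0.    0.03 -0.  ] w 46.8mm
shift [-0.0007  0.0011 -0.0018] len 0.0023 roll -0.03
[-0.68   0.469  1.791 -0.     0.881 -2.453]
```

```bash
python3 -m handwheel '-0.0005 0.001 -0.002 0; -0.0005 0.001 -0.002 0'; python3 -m handwheel '0 0 0 0; 0 0 0 0; 0 0 0 0; 0 0 0 0' 0 20; python3 g.py;  python3 -m handwheel '0 0 -0.01 0; 0 0 -0.04 0; 0 0 -0.08 0; 0 0 -0.12 0;0 0 -0.16 0';python3 g.py .50 -.15 .27 101.6
python3 - <<'E'
from h import *
s=snap("side","s15");t=snap("top","t15")
cv2.imwrite("pics/e.png",np.hstack([crop(s,255,220,100,140,4),crop(t,330,150,100,140,4)]))
E
```

```text
time_s: 14.5
position: [0.4219, -0.2934, 0.0151]
eef_rot: [3.141, 0.001, 1.773]
force: [0.5, 1.2, 0.4]
gripper_width: 0.499
time_s: 14.83
position: [0.4216, -0.2933, 0.0146]
eef_rot: [3.142, 0.0, 1.773]
force: [-0.3, -0.5, 0.1]
gripper_width: 0.317
t 14.83 p [ 0.4216 -0.2933  0.0146] rpy [1.8000e+02 1.0000e-02 1.0157e+02] F [-0.3 -0.5  0.1] T [-0.02  0.03 -0.02] w 29.8mm
time_s: 15.25
position: [0.4211, -0.2927, 0.177]
eef_rot: [-3.141, -0.0, 1.773]
force: [0.8, -0.8, -2.4]
gripper_width: 0.314
t 15.25 p [ 0.4211 -0.2927  0.177 ] rpy [-1.7999e+02 -2.0000e-02  1.0157e+02] F [ 0.8 -0.8 -2.4] T [ 0.05 -0.02  0.  ] w 29.6mm
shift [ 0.124   0.1059 -0.093 ] len 0.1878 roll -0.03
```

View pics/e.png

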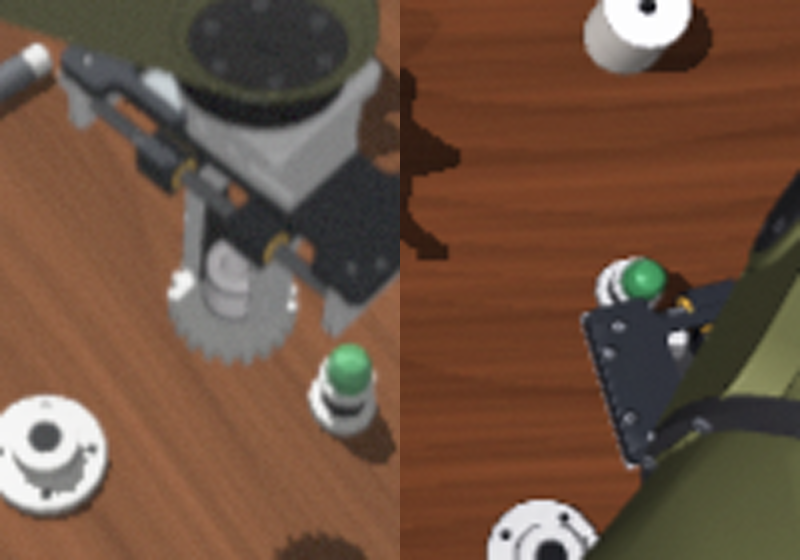

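```bash
python3 - <<'E'
from h import *
t=cv2.imread("pics/t14.png");s=cv2.imread("pics/s13.png")
cv2.imwrite("pics/f.png",np.hstack([crop(t,275,170,30,40,13),crop(s,285,175,30,40,13)]))
E
```

```text
(no output)
```

View pics/f.png

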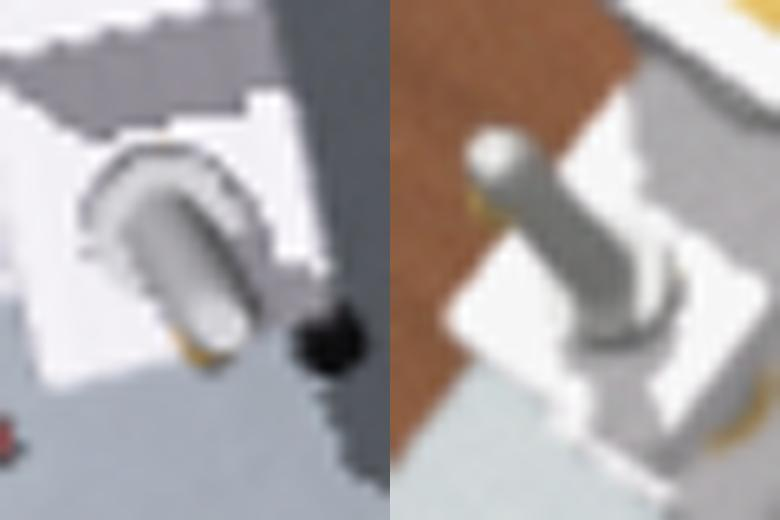

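```bash
python3 - <<'E'
from bp import *
P,e=tri((285+100/13-.46,175+155/13-.46),(275+221/13-.46,170+325/13-.46)); d=(P-O)*1e3
print(P.round(4),e,"bracket",d@X,d@Y,d@Z)
print(O+.169*Z)
# wheel: TCP for grip at bracket z=zw+33.6 with wheel bottom at zw
for zw in(169,165,103): print(zw,(O+(zw+33.6)/1e3*Z-[0,0,.019]).round(4))
E
```

```text
[ 0.5267 -0.0651  0.2217] 0.0003106515791644082 bracket 0.40940256180671497 1.175392291493448 167.88600610157042
[ 0.52603759 -0.06639895  0.222486  ]
169 [ 0.5096 -0.0698  0.2326]
165 [ 0.5115 -0.0694  0.2291]
103 [ 0.5419 -0.0631  0.1754]
```

```bash
python3 g.py .5264 -.0657 .262 101.7; python3 -m handwheel '0 0 -0.03 0; 0.02 0.02 -0.06 0; 0.05 0.04 -0.085 0; 0.085 0.06 -0.085 0; 0.12 0.08 -0.085 0';python3 g.py .5264 -.0657 .262 101.7
```

```text
t 15.35 p [ 0.4233 -0.2946  0.1814] rpy [179.62   0.46 101.58] F [ 0.1  0.4 -1.4] T [0.07 0.   0.06] w 29.4mm
shift [ 0.2029  0.1474 -0.0812] len 0.2636 roll -0.12
time_s: 15.77
position: [0.4762, -0.1582, 0.2606]
eef_rot: [3.14, 0.001, 1.772]
force: [1.0, 0.5, -2.7]
gripper_width: 0.319
t 15.77 p [ 0.4762 -0.1582  0.2606] rpy [1.7991e+02 5.0000e-02 1.0150e+02] F [ 1.   0.5 -2.7] T [0.04 0.   0.  ] w 30.0mm
shift [ 0.0806  0.0676 -0.0013] len 0.1053 roll -0.20
```

```bash
python3 -m handwheel '0.027 0.0225 -0.001 -0.1; 0.054 0.045 -0.002 -0.2; 0.0806 0.0676 -0.002 -0.2; 0.0806 0.0676 -0.002 -0.2; 0.0806 0.0676 -0.002 -0.2';python3 g.py .5264 -.0657 .243 101.7
python3 - <<'E'
from h import *
s=snap("side","s16")
cv2.imwrite("pics/f.png",crop(s,255,125,75,75,8))
E
```

```text
time_s: 16.18
position: [0.5259, -0.0656, 0.2608]
eef_rot: [-3.14, -0.001, 1.779]
force: [-1.5, 0.2, -2.3]
gripper_width: 0.315
t 16.18 p [ 0.5259 -0.0656  0.2608] rpy [-1.7992e+02 -4.0000e-02  1.0193e+02] F [-1.5  0.2 -2.3] T [-0.01  0.05 -0.01] w 29.6mm
shift [-0.0002  0.0005  0.0178] len 0.0178 roll 0.23
```

View pics/f.png

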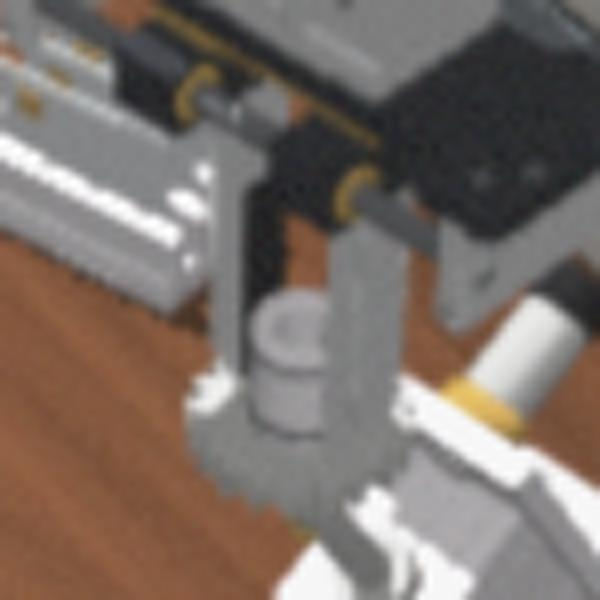

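```bash
python3 -m handwheel '0 0 0.006 0.23; 0 0.0005 0.012 0.23; 0 0.001 0.018 0.23; 0 0.0015 0.0235 0.23; 0 0.0015 0.0235 0.23' 0 12;python3 g.py;python3 -m handwheel '0 0.0015 0.002 0;0 0.0015 0.004 0;0 0.0015 0.004 0'; python3 g.py
python3 - <<'E'
from h import *
s=snap("side","s17")
cv2.imwrite("pics/f.png",crop(s,255,125,75,75,8))
E
```

```text
time_s: 16.65
position: [0.5269, -0.0671, 0.2365]
eef_rot: [-3.14, -0.001, 1.772]
force: [-0.8, -0.6, -1.4]
gripper_width: 0.319
t 16.65 p [ 0.5269 -0.0671  0.2365] rpy [-1.7989e+02 -5.0000e-02  1.0150e+02] F [-0.8 -0.6 -1.4] T [ 0.02  0.04 -0.01] w 30.0mm
time_s: 16.9
position: [0.5289, -0.0665, 0.2338]
eef_rot: [-3.141, -0.0, 1.772]
force: [-0.0, 0.3, -2.8]
gripper_width: 0.319
t 16.90 p [ 0.5289 -0.0665  0.2338] rpy [-179.99   -0.    101.54] F [-0.   0.3 -2.8] T [ 0.09  0.08 -0.05] w 30.0mm
```

View pics/f.png

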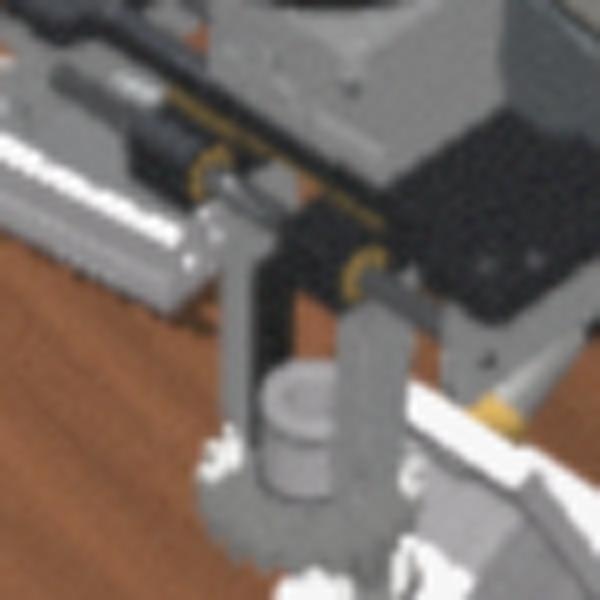

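```bash
python3 -m handwheel '0 0 0.002 0;0 0 0.004 0; 0 -0.001 0.004 0;0 -0.003 0.004 0; 0 -0.005 0.004 0' 0 10; python3 g.py;python3 -m handwheel '0 -0.002 0.0002 0;0 -0.004 0.0005 0; 0 -0.006 0.0009 0'; python3 g.py
```

```text
time_s: 17.37
position: [0.5242, -0.0674, 0.2302]
eef_rot: [3.14, 0.0, 1.772]
force: [4.2, 0.7, -2.1]
gripper_width: 0.314
t 17.37 p [ 0.5242 -0.0674  0.2302] rpy [1.7993e+02 1.0000e-02 1.0155e+02] F [ 4.2  0.7 -2.1] T [ 0.25 -0.8   0.05] w 29.5mm
time_s: 17.62
position: [0.518, -0.0687, 0.2293]
eef_rot: [3.141, 0.0, 1.772]
force: [3.5, 1.8, -1.2]
gripper_width: 0.308
t 17.62 p [ 0.518  -0.0687  0.2293] rpy [1.7997e+02 1.0000e-02 1.0154e+02] F [ 3.5  1.8 -1.2] T [ 0.19 -0.72  0.03] w 29.0mm
```

```bash
python3 -m handwheel '0 -0.0015 0.0007 0;0 -0.003 0.0015 0; 0 -0.0045 0.0023 0;0 -0.005 0.003 0; 0 -0.005 0.003 0' ; python3 g.py .5131 -.069 .2263 
python3 - <<'E'
from h import *
s=snap("side","s18")
cv2.imwrite("pics/f.png",crop(s,255,125,75,75,8))
E
```

```text
time_s: 18.03
position: [0.513, -0.0698, 0.2262]
eef_rot: [-3.142, 0.0, 1.772]
force: [2.7, 0.1, 2.0]
gripper_width: 0.305
t 18.03 p [ 0.513  -0.0698  0.2262] rpy [-1.8000e+02  1.0000e-02  1.0153e+02] F [2.7 0.1 2. ] T [ 0.13 -0.41 -0.  ] w 28.6mm
shift [ 0.0007  0.0002 -0.0001] len 0.0008 roll 0.00
```

View pics/f.png

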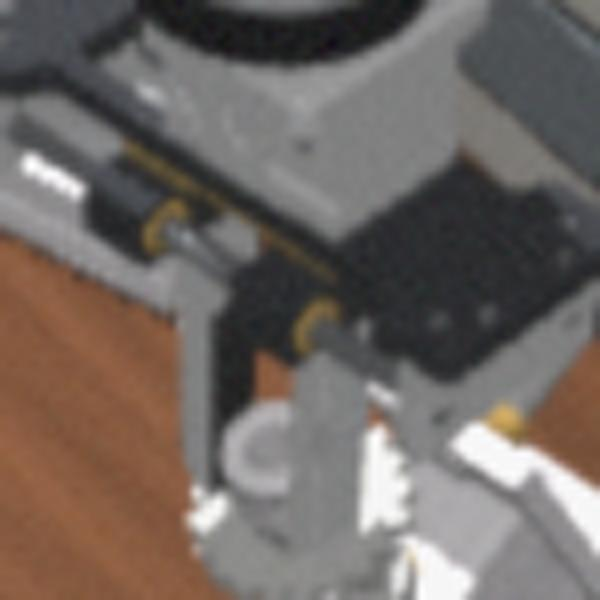

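```bash
python3 -m handwheel '0 0.0005 0.0009 0;0 0.001 0.0017 0; 0 0.0015 0.0026 0;0 0.002 0.0035 0; 0 0.002 0.0035 0' 0 15; python3 g.py; python3 br.py
```

```text
time_s: 18.5
position: [0.5152, -0.0693, 0.2225]
eef_rot: [-3.141, 0.0, 1.772]
force: [1.5, -0.1, 2.2]
gripper_width: 0.305
t 18.50 p [ 0.5152 -0.0693  0.2225] rpy [-179.99    0.    101.54] F [ 1.5 -0.1  2.2] T [ 0.04 -0.39  0.01] w 28.7mm
grip in bracket mm -0.2 -0.6 191.1
```

```bash
python3 -m handwheel '0 0.0005 0.0009 0;0 0.001 0.0017 0; 0 0.0015 0.0026 0;0 0.002 0.0035 0; 0 0.002 0.0035 0' 0 25; python3 g.py; python3 br.py; python3 -m handwheel '0 0.0005 0.0009 0;0 0.001 0.0017 0; 0 0.0015 0.0026 0;0 0.002 0.0035 0; 0 0.002 0.0035 0'; python3 g.py; python3 br.py
python3 - <<'E'
from h import *
s=snap("side","s19")
cv2.imwrite("pics/f.png",crop(s,255,125,75,75,8))
E
```

```text
time_s: 18.92
position: [0.517, -0.0689, 0.2194]
eef_rot: [-3.141, 0.0, 1.772]
force: [-1.1, 0.8, 5.6]
gripper_width: 0.303
t 18.92 p [ 0.517  -0.0689  0.2194] rpy [-179.99    0.    101.54] F [-1.1  0.8  5.6] T [ 0.07  0.16 -0.  ] w 28.5mm
grip in bracket mm -0.1 -0.6 187.4
time_s: 19.33
position: [0.519, -0.0685, 0.2161]
eef_rot: [3.141, 0.0, 1.772]
force: [-2.6, -0.2, 6.8]
gripper_width: 0.305
t 19.33 p [ 0.519  -0.0685  0.2161] rpy [1.7999e+02 2.0000e-02 1.0154e+02] F [-2.6 -0.2  6.8] T [-0.04  0.2  -0.03] w 28.7mm
grip in bracket mm 0.0 -0.7 183.6
```

View pics/f.png

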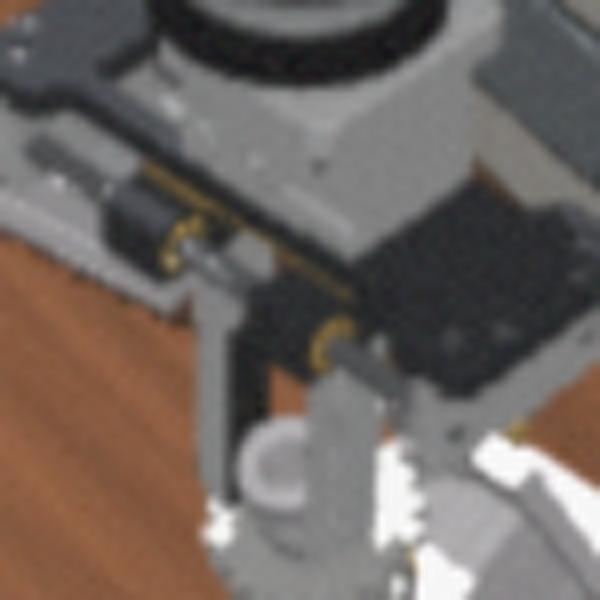

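```bash
python3 -m handwheel '0 0.001 0.0017 0; 0 0.002 0.0035 0;0 0.003 0.0052 0; 0 0.004 0.0069 0; 0 0.004 0.0069 0' 0 30; python3 g.py; python3 br.py; python3 -m handwheel '0 0.001 0.0017 0; 0 0.002 0.0035 0;0 0.003 0.0052 0; 0 0.004 0.0069 0; 0 0.004 0.0069 0'; python3 g.py; python3 br.py
python3 - <<'E'
from h import *
s=snap("side","s20")
cv2.imwrite("pics/f.png",crop(s,255,125,75,75,8))
E
```

```text
time_s: 19.8
position: [0.5231, -0.0679, 0.2101]
eef_rot: [3.14, 0.001, 1.772]
force: [-5.0, -1.3, 13.9]
gripper_width: 0.305
t 19.80 p [ 0.5231 -0.0679  0.2101] rpy [1.7993e+02 6.0000e-02 1.0154e+02] F [-5.  -1.3 13.9] T [-0.14  0.47  0.06] w 28.7mm
grip in bracket mm 0.6 -0.9 176.3
time_s: 20.22
position: [0.5268, -0.0671, 0.2026]
eef_rot: [3.142, 0.001, 1.772]
force: [-3.5, -1.1, 9.3]
gripper_width: 0.303
t 20.22 p [ 0.5268 -0.0671  0.2026] rpy [1.8000e+02 4.0000e-02 1.0153e+02] F [-3.5 -1.1  9.3] T [-0.2   0.24 -0.06] w 28.5mm
grip in bracket mm 0.0 -0.9 167.9
```

View pics/f.png

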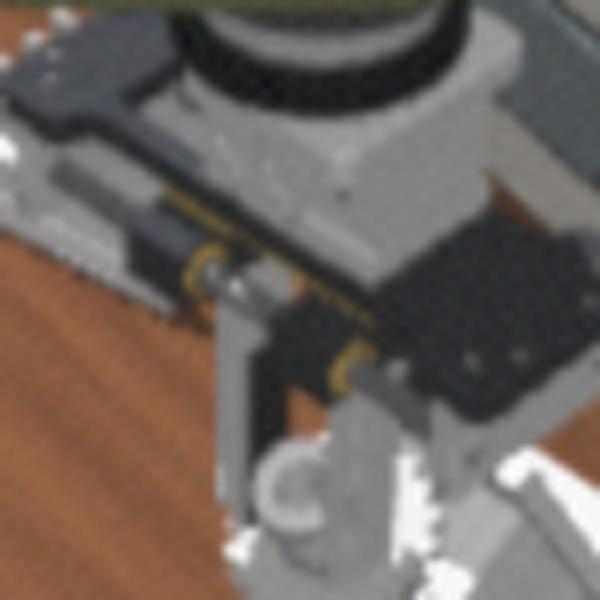

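```bash
python3 - <<'E'
from bp import *
for nm,p in(("s18",(262,450)),("s19",(280,465)),("s20",(296,488))): print(nm,bx("side",(255+p[0]/8-.44,125+p[1]/8-.44)))
for n in("s18","s19","s20"): pass
s=[crop(cv2.imread(f"pics/{n}.png"),275,165,30,45,9) for n in("s18","s19","s20")]
cv2.imwrite("pics/f.png",np.hstack(s))
E
```

```text
s18 [ 9.99814356e-01 -2.07520258e-14  2.04034807e+02]
s19 [1.80244215e+00 9.46307757e-15 1.90687304e+02]
s20 [ 6.38389216e-01 -4.20107697e-14  1.75056251e+02]
```

View pics/f.png

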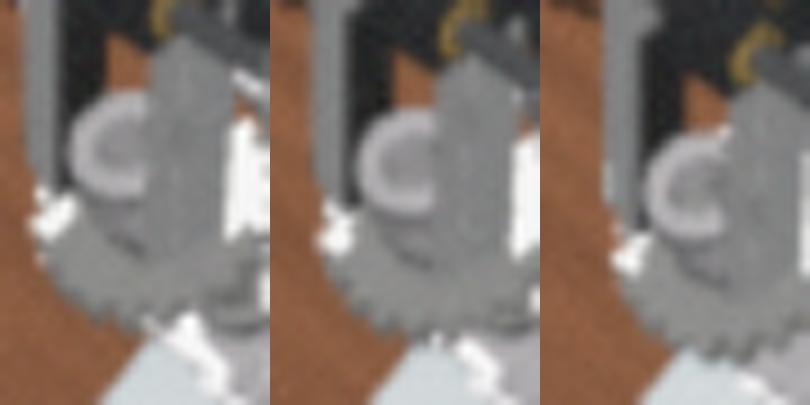

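```bash
python3 -m handwheel '0 0.001 0.0017 0; 0 0.002 0.0035 0;0 0.003 0.0052 0; 0 0.004 0.0069 0; 0 0.005 0.0087 0' 0 30; python3 g.py; python3 br.py; python3 -m handwheel '0 0.001 0.0017 0; 0 0.002 0.0035 0;0 0.003 0.0052 0; 0 0.004 0.0069 0; 0 0.005 0.0087 0'; python3 g.py; python3 br.py
python3 - <<'E'
from h import *
s=snap("side","s21")
cv2.imwrite("pics/f.png",crop(s,255,125,75,75,8))
E
```

```text
time_s: 20.68
position: [0.5314, -0.0661, 0.1937]
eef_rot: [-3.141, 0.0, 1.772]
force: [-6.0, -1.1, 11.5]
gripper_width: 0.306
t 20.68 p [ 0.5314 -0.0661  0.1937] rpy [-1.7996e+02  3.0000e-02  1.0153e+02] F [-6.  -1.1 11.5] T [-0.19  0.78  0.  ] w 28.8mm
grip in bracket mm -0.3 -0.8 157.8
time_s: 21.1
position: [0.5365, -0.0649, 0.1845]
eef_rot: [-3.141, 0.0, 1.772]
force: [-2.9, -0.3, 4.7]
gripper_width: 0.305
t 21.10 p [ 0.5365 -0.0649  0.1845] rpy [-179.97    0.    101.53] F [-2.9 -0.3  4.7] T [-0.01  0.11 -0.03] w 28.7mm
grip in bracket mm -0.4 -0.7 147.3
```

View pics/f.png

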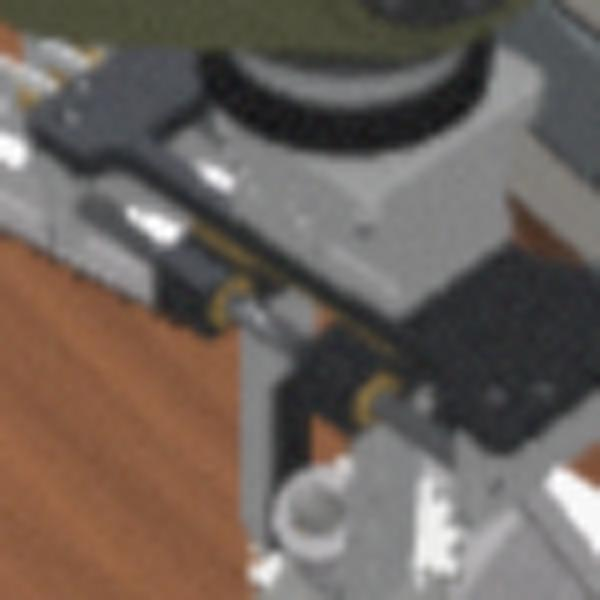

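```bash
python3 -m handwheel '0 0.001 0.0017 0; 0 0.002 0.0035 0;0 0.003 0.0052 0; 0 0.003 0.0052 0'; python3 g.py; python3 br.py; python3 -m handwheel '0 0.0003 0.0005 0; 0 0.0006 0.001 0;0 0.001 0.0017 0; 0 0.001 0.0017 0'; python3 g.py; python3 br.py
```

```text
time_s: 21.48
position: [0.5398, -0.0642, 0.1789]
eef_rot: [-3.142, 0.0, 1.772]
force: [1.3, 0.1, -0.7]
gripper_width: 0.305
t 21.48 p [ 0.5398 -0.0642  0.1789] rpy [-180.      0.    101.55] F [ 1.3  0.1 -0.7] T [-0.09 -0.47 -0.05] w 28.7mm
grip in bracket mm -0.2 -0.7 140.7
time_s: 21.82
position: [0.5401, -0.0642, 0.1786]
eef_rot: [-3.141, 0.0, 1.772]
force: [-10.9, -1.4, 15.0]
gripper_width: 0.301
t 21.82 p [ 0.5401 -0.0642  0.1786] rpy [-1.7995e+02  2.0000e-02  1.0154e+02] F [-10.9  -1.4  15. ] T [-0.2   1.63  0.04] w 28.3mm
grip in bracket mm -0.1 -0.7 140.3
```

```bash
python3 -m handwheel '0 0.0003 0.0005 0; 0 0.0003 0.0005 0; 0 -0.001 -0.0017 0;0 -0.001 -0.0017 0';python3 g.py; python3 -m handwheel '0 0 0 0; 0 0 0 0; 0 0 0 0; 0 0 0 0' 0.6; python3 g.py;  python3 -m handwheel '0 0 -0.02 0; 0 0 -0.05 0; 0 0 -0.09 0; 0 0 -0.13 0; 0 0 -0.15 0'; python3 -m handwheel '0.03 -0.03 0 0; 0.06 -0.06 0 0; 0.09 -0.09 0 0; 0.12 -0.12 0 0;0.15 -0.15 0 0';python3 -m handwheel '0.03 -0.03 0 0; 0.06 -0.06 0 0; 0.09 -0.06 0 0; 0.11 -0.06 0 0;0.11 -0.06 0 0'
python3 - <<'E'
from h import *
s=snap("side","s22");t=snap("top","t22")
cv2.imwrite("pics/f.png",np.hstack([crop(s,270,150,60,80,6.5),crop(t,255,130,60,80,6.5)]))
E
```

```text
time_s: 22.15
position: [0.5396, -0.0641, 0.1792]
eef_rot: [3.141, -0.0, 1.772]
force: [1.6, 0.3, -2.3]
gripper_width: 0.305
t 22.15 p [ 0.5396 -0.0641  0.1792] rpy [ 1.7999e+02 -2.0000e-02  1.0154e+02] F [ 1.6  0.3 -2.3] T [ 0.14 -0.45 -0.03] w 28.6mm
time_s: 22.48
position: [0.5396, -0.0642, 0.179]
eef_rot: [-3.141, -0.0, 1.772]
force: [0.8, 0.6, -0.6]
gripper_width: 0.55
t 22.48 p [ 0.5396 -0.0642  0.179 ] rpy [-1.7997e+02 -1.0000e-02  1.0155e+02] F [ 0.8  0.6 -0.6] T [ 0.02 -0.04  0.01] w 51.7mm
time_s: 22.9
position: [0.54, -0.0643, 0.3341]
eef_rot: [3.137, 0.002, 1.772]
force: [-0.8, -0.5, 0.5]
gripper_width: 0.601
time_s: 23.32
position: [0.364, 0.0512, 0.329]
eef_rot: [-3.142, -0.0, 1.772]
force: [0.2, 0.9, 0.2]
gripper_width: 0.604
time_s: 23.73
position: [0.284, 0.1486, 0.3296]
eef_rot: [3.14, -0.001, 1.775]
force: [-0.3, 0.2, 0.5]
gripper_width: 0.599
```

View pics/f.png

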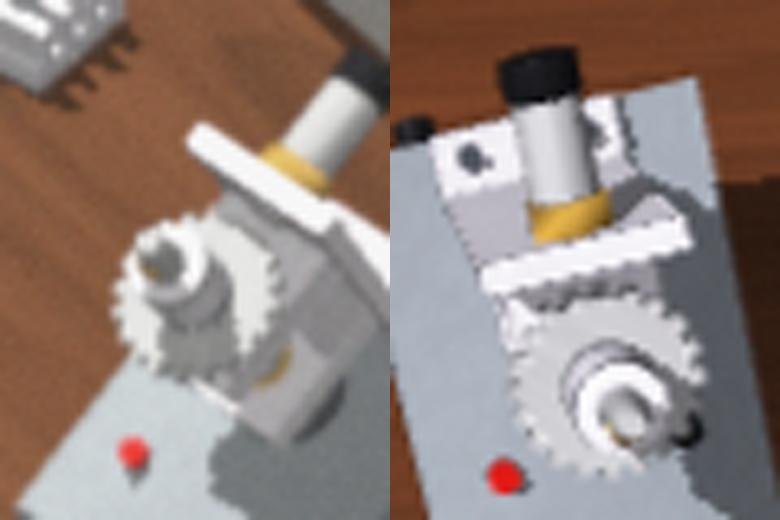

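View pics/t22.png

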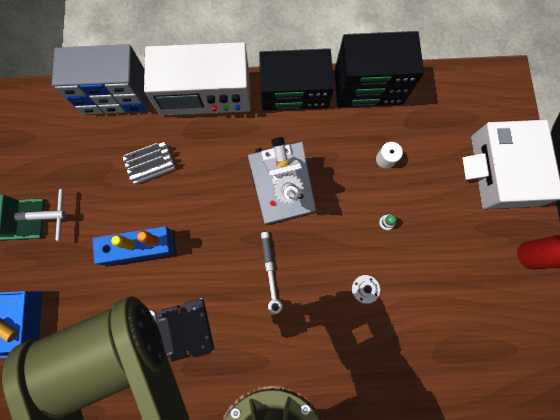

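```bash
python3 - <<'E'
from bp import *
s=cv2.imread("pics/s22.png");t=cv2.imread("pics/t22.png")
cv2.imwrite("pics/f.png",np.hstack([crop(s,280,175,35,40,11),crop(t,270,170,35,40,11)]))
for n,o in(("side",(280,175)),("top",(270,170))):
    for z in(145,148,151): print(n,z,((pb(n,0,0,z)-o+.5)*11).round(1))
    print(n,"ball",((pb(n,-9,0,154)-o+.5)*11).round(1))
E
```

```text
side 145 [177.9 174.1]
side 148 [173.3 169.2]
side 151 [168.7 164.3]
side ball [137.9 193.4]
top 145 [229.7 243. ]
top 148 [232.2 247.1]
top 151 [234.8 251.3]
top ball [247.4 301.4]
```

View pics/f.png

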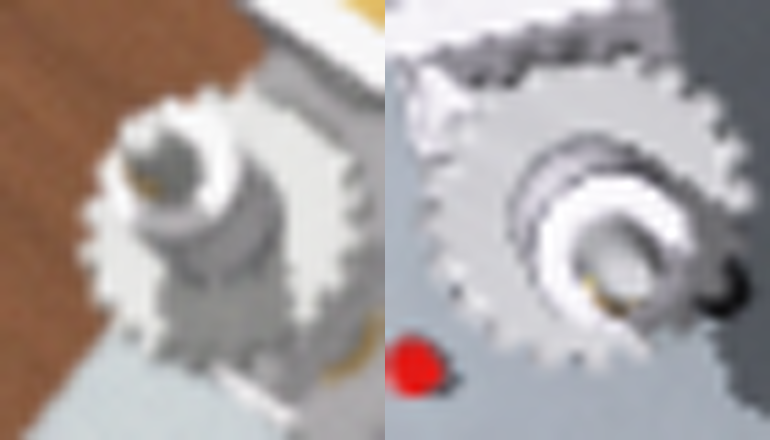

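```bash
python3 -m handwheel '0 0 0 0; 0 0 0 0' ; python3 -c "
from cell import ticket
print(ticket.finish_job())"
```

```text
time_s: 24.0
position: [0.2853, 0.1458, 0.3292]
eef_rot: [-3.141, 0.0, 1.771]
force: [0.2, -0.9, -0.3]
gripper_width: 0.599
the job is handed in; nothing more can be done
None
```

The job is handed in at 24.0 s. The shaft is in both bearing blocks with its collar on the upper one, and the pulse wheel is pushed on, clicked and seated.

- **Shaft:** I tilted it in the pads with its tip in the upper bore, then guided it down by steps until it came to a hard stop at about 15 N. It met resistance of about 15 N at the lower block and slipped a few millimetres in the grip. I took the grip about 3 mm towards the console's front, and after that it ran freely.
- **Wheel:** I tilted it over the stub and pushed it home with about 9 to 17 N, more than the 4 to 8 N you gave for the ball alone. The drag fell to almost nothing just before the stop, which was hard at about 20 N.
- **Last checks:** In both views the hub face lies where a seated wheel should be (about 148–151 mm along the bore axis, 148 expected). The brass ball shows above the hub. The click was not measured directly; I judged it from the fall in drag and the visible ball.
- **Disagreements:** Positions from the images differed from the expected ones by 1 to 2 mm. The gripper read about 28.6 mm on the 30 mm hub during the push.
- **Rest of the bench:** The last top view shows nothing else visibly moved, though I did not measure it. The gripper touches nothing, and no sign of contact with the sender appeared in the forces or pictures.

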